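# Move charged cells into the battery tray in order

## Task

Move the four battery cells from the charging rack into the four pockets of the green battery tray, one upright in each pocket, keeping their order counted from the red terminal: the cell that stands next to the rack's red post goes next to the tray's red post, and so on to the black end. Set each cell down gently; do not drop or tip over any.

Things in the scene. Friction and masses are not known exactly. Their poses are not given: they have to be found in the camera images.
- cell_blue_mid (a point): The blue battery cell: an upright cylinder 32 mm in diameter and 70 mm tall (with its small steel button on top), about 140 g, loose. The point is its centre, 35 mm above its underside; z is its long axis, up. At the start it stands in the charging bay of its own colour.
- cell_yellow_mid (a point): The yellow battery cell: an upright cylinder 32 mm in diameter and 70 mm tall (with its small steel button on top), about 140 g, loose. The point is its centre, 35 mm above its underside; z is its long axis, up. At the start it stands in the charging bay of its own colour.
- cell_white_mid (a point): The white battery cell: an upright cylinder 32 mm in diameter and 70 mm tall (with its small steel button on top), about 140 g, loose. The point is its centre, 35 mm above its underside; z is its long axis, up. At the start it stands in the charging bay of its own colour.
- cell_purple_mid (a point): The purple battery cell: an upright cylinder 32 mm in diameter and 70 mm tall (with its small steel button on top), about 140 g, loose. The point is its centre, 35 mm above its underside; z is its long axis, up. At the start it stands in the charging bay of its own colour.
- bay_blue: The blue bay of the charging rack, fixed: open square tray 60 mm outside, 48 mm inside, 14 mm tall, floor 6 mm thick. Origin: centre of its underside, 12 mm above the work surface. Its x axis lies along the row of four bays (62 mm pitch, colours in any order). A grey panel 30 mm wide and 20 mm tall runs along the row's +y side, 49 mm from the bay centres.
- bay_yellow: The yellow bay of the charging rack, fixed: open square tray 60 mm outside, 48 mm inside, 14 mm tall, floor 6 mm thick. Origin: centre of its underside, 12 mm above the work surface. Its x axis lies along the row of four bays (62 mm pitch, colours in any order).
- bay_white: The white bay of the charging rack, fixed: open square tray 60 mm outside, 48 mm inside, 14 mm tall, floor 6 mm thick. Origin: centre of its underside, 12 mm above the work surface. Its x axis lies along the row of four bays (62 mm pitch, colours in any order).
- bay_purple: The purple bay of the charging rack, fixed: open square tray 60 mm outside, 48 mm inside, 14 mm tall, floor 6 mm thick. Origin: centre of its underside, 12 mm above the work surface. Its x axis lies along the row of four bays (62 mm pitch, colours in any order).
- red_post: The charging rack's red terminal post, fixed: 26 mm in diameter, 14 mm tall, at one end of the row of bays (which end varies), 50 mm beyond the centre of the nearest bay. Origin: centre of its underside, 12 mm above the work surface. A like black post is at the other end.
- tray: Green battery tray, fixed: slab 316 x 68 x 12 mm with a row of four open square pockets (black floors). Origin: centre of its underside, at the work surface. Pocket centres at x = -93, -31, +31, +93 mm, y = 0; 48 mm wide inside, walls 6 mm; floor 18 mm, rim 26 mm above the work surface. Its red post is at x = +143 mm, its black one at x = -143 mm, both 26 mm high.

How it is judged:
By the outcome, as a careful person would: the job done as asked, in the order asked, and still so for the second after the job is handed in, with the robot touching nothing.
It also fails if it takes over 109 s, if anything falls off the work surface, if the arm or the gripper's body presses on something with over 40 N, if the wrist force passes 120 N, or if a joint passes its speed limit or range.

## Robot

A 6-joint arm with a two-finger parallel gripper is mounted at the origin on the work surface. World frame = base frame: x ahead of the robot, y to its left, z up, the work surface at z = 0. Lengths are in m, angles in rad, forces in N, time in s.
With the tool pointing down it reaches from about 0.325 to 0.775 m from the base axis. Payload 5.5 kg.
Tool frame: the origin (TCP) lies midway between the tips of the shut fingers; the grasp point (between the pads) lies 19 mm behind it; x points along the fingers, y is the direction in which the jaws open and shut, and the axes are right-handed (so a half turn about x gives the same grasp; the last joint's range is limited). The gripper opens to 85 mm and grips with 20 to 120 N. Pads are 22 mm wide; open, the fingers measure 114 mm over their backs; the gripper's body (76 mm by 85 mm) begins 54 mm behind the grasp point. The pads swing forward as they close: fully open they stand 13 mm farther back than shut.
Start: joints at [1.134, 0.091, 1.231, -0, 1.82, -0.057], TCP at [0.222, 0.557, 0.231] pointing down, gripper open.
Joint ranges: [-2.87, 2.87], [-0.86, 2.18], [0.17, 2.46], [-1.51, 4.65], [0.06, 2.69], [-2.65, 2.65]. Speed limits (rad/s): [2.57, 2.57, 3.01, 3.14, 3.14, 3.14].

## Interface

Orientations are given as a unit quaternion [w, x, y, z].
In Python, from bench import monitor, eyes, workorder gives the robot as it stands.
- The arm moves only by the tool apply_moves, never from a script. Its argument "plan" is a list of rows, each an object with "xyz": the shift along the tool's x, y, z in units of 0.03 m (1.0 is 0.03 m), a list of three; "dr": the turn, a rotation vector about the tool's x, y, z in units of 0.08 rad (1.0 is 0.08 rad), a list of three; "fingers": the closure, from 0 (fully open) to 1 (shut). In form: [{"xyz": [dx, dy, dz], "dr": [ax, ay, az], "fingers": fingers}, ...]. A call has 1 to 5 rows; each row shifts and turns the commanded pose from where the row before left it, along the tool's axes as they then stand; what a row does not reach is not made up. A row lasts 1/12 s, in which the tool goes at most 41.7 mm and 7.16 degrees, less where a joint would pass 70% of its speed; a pose out of reach is approached as far as the arm can. A call with a number of a shift or a turn outside -1 to 1 is refused whole. A call with a gripper value outside its range is refused whole. The fingers move at their own pace and stop on an object; the grip force is fixed at half the most. Time passes only in rows, so rows that do not move let the fingers close. It gives the time, the measured TCP pose, the force and the opening at its end, in the units of the state.
- monitor.read_state(): the state, without advancing time (a new reading comes with each control period).
- eyes.read_camera(name): name is "side" or "top"; returns a dict with "pixels" (420x560x3 uint8, blue, green, red), "mtx" (3x3 intrinsics, pixels), "k1" (the pictures are not rectified: a ray, as slopes to the right and down, at radius r is drawn at 1 + k1 r^2 times it, then the intrinsics apply), "xyz" and "attitude" of the camera in the world. Camera axes: x right, y up, looking along -z (the intrinsics and any distortion apply to the point x, -y, -z); pixel columns grow to the right and rows downward; lengths in m; the calibration is good to about 2 mm. A picture is of the moment at which its call begins. There is no depth.
- workorder.sign_off(): hands the job in, once; it reports no verdict.
The state is a dict: "t": time; "joints": joint angles; "joint_vel": joint speeds; "joint_efforts": joint torques, N m; "position": TCP position; "orientation": TCP orientation; "ft_force": force on the tool from outside, world axes, zero at the start; "moment": the same for the moment, N m; "width": finger opening in m.
Only numpy, scipy, OpenCV 4.12 (cv2) and the standard library are available. Lean on these libraries where they do the work, as an engineer would, in place of code of your own. Each camera call takes 0.05 s, during which the arm holds its last target.

## Working session

There is one attempt and no reset: what is moved stays moved. The work goes in short steps, Python scripts to look and compute and a tool call to move; the robot and the scene stay as the last step left them, time stands still between calls to the robot, and variables do not carry over. Pictures are saved under pics/ and viewed, and the job is handed in when it is done.

Besides the shell and the picture viewer there is one more tool, called after ">>>" as name([rows], argument=value, ...), one row to a line, values as JSON. apply_moves: Moves the arm, as the interface text tells. Its arguments: {"type":"object","properties":{"plan":{"type":"array"}},"required":["plan"]}

```bash
mkdir -p pics; ls; python3 - <<'E'
from bench import monitor, eyes
import cv2
print(monitor.read_state())
for n in("side","top"):
    c=eyes.read_camera(n); cv2.imwrite(f"pics/{n}0.png",c["pixels"]); print(n,{k:c[k] for k in c if k!="pixels"})
E
```

```text
pics
{'t': 0.0, 'joints': array([ 1.13426153e+00,  9.18647977e-02,  1.23186822e+00,  2.34625972e-05,
        1.81977858e+00, -5.67097526e-02]), 'joint_vel': array([ 0.00107827,  0.00185343,  0.00070789, -0.00130795, -0.00022447,
        0.00095533]), 'joint_efforts': array([ 1.54931011e-03, -4.58742106e+01, -4.18019521e+01, -5.19225853e-05,
        1.17275957e-02, -3.15545606e-05]), 'position': array([0.22234057, 0.55699319, 0.23015728]), 'orientation': array([ 0.69422017,  0.13282465,  0.69456703, -0.13413656]), 'ft_force': array([ 0.22985353, -0.06477833,  0.2404031 ]), 'moment': array([ 0.03107089,  0.02005349, -0.01700658]), 'width': 0.08538106632590237}
side {'mtx': array([[436.79725925,   0.        , 281.07503742],
       [  0.        , 436.79725925, 206.86653564],
       [  0.        ,   0.        ,   1.        ]]), 'k1': 0.009241349779368942, 'xyz': array([0.4243111 , 0.6163106 , 0.58482531]), 'attitude': array([-0.09779197, -0.04008233,  0.42477316,  0.8991095 ])}
top {'mtx': array([[493.86225849,   0.        , 277.63467132],
       [  0.        , 493.86225849, 214.30987012],
       [  0.        ,   0.        ,   1.        ]]), 'k1': 0.021109256799614805, 'xyz': array([ 0.3410181 , -0.0255913 ,  1.13723079]), 'attitude': array([-0.70373346, -0.06025978,  0.06031869,  0.70532945])}
```

View pics/side0.png

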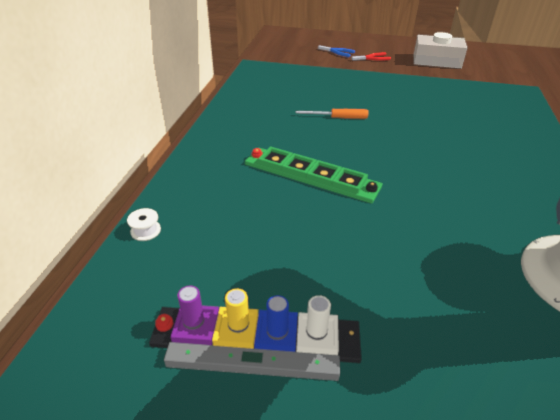

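View pics/top0.png

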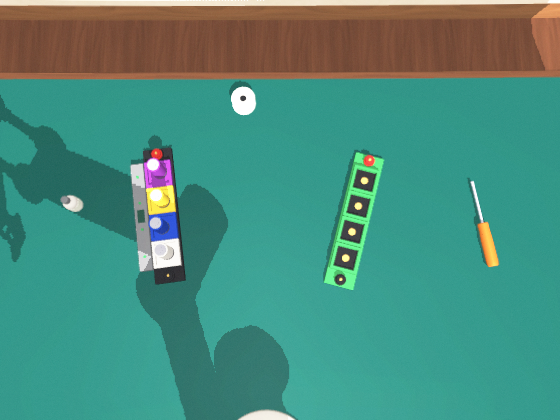

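The arm is out of both pictures. In the top view the rack runs from its red post at (157,154) to its black end at (168,275), in the order purple, yellow, blue, white. The tray's red post is at (369,160) and its black one at (340,280). Next I measure positions.

```bash
cat > h.py <<'E'
import numpy as np, cv2
from scipy.spatial.transform import Rotation as R
from bench import monitor, eyes
def rot(q): return R.from_quat([q[1],q[2],q[3],q[0]])
def ray(c,uv):
    # undistort: OpenCV model with k1
    p=cv2.undistortPoints(np.array([[uv]],float),c["mtx"],np.array([c["k1"],0,0,0]))[0,0]
    d=rot(c["attitude"]).apply([p[0],-p[1],-1.0]); return c["xyz"],d/np.linalg.norm(d)
def plane(c,uv,z):
    o,d=ray(c,uv); return o+d*(z-o[2])/d[2]
def proj(c,P):
    q=rot(c["attitude"]).inv().apply(np.array(P)-c["xyz"])
    return cv2.projectPoints(np.array([[q[0],-q[1],-q[2]]]),np.zeros(3),np.zeros(3),c["mtx"],np.array([c["k1"],0,0,0]))[0].ravel()
def tri(c1,u1,c2,u2):
    o1,d1=ray(c1,u1);o2,d2=ray(c2,u2)
    A=np.stack([d1,-d2],1);s=np.linalg.lstsq(A,o2-o1,rcond=None)[0]
    a=o1+s[0]*d1;b=o2+s[1]*d2; return (a+b)/2,np.linalg.norm(a-b)
E
python3 - <<'E'
from h import *
c={n:eyes.read_camera(n) for n in("top","side")}
t=c["top"]["pixels"]; s=c["side"]["pixels"]
cv2.imwrite("pics/rackt.png",cv2.resize(t[140:295,120:200],None,fx=3.8,fy=3.8,interpolation=2))
cv2.imwrite("pics/racks.png",cv2.resize(s[270:390,140:370],None,fx=3.4,fy=3.4,interpolation=2))
cv2.imwrite("pics/trayt.png",cv2.resize(t[145:295,315:395],None,fx=3.8,fy=3.8,interpolation=2))
# tray: green contour in top & side -> minAreaRect; post blobs
for n in c:
    h=cv2.cvtColor(c[n]["pixels"],cv2.COLOR_BGR2HSV)
    m=cv2.inRange(h,(50,150,90),(70,255,255))
    m=cv2.morphologyEx(m,cv2.MORPH_CLOSE,np.ones((9,9)))
    k=max(cv2.findContours(m,0,2)[0],key=cv2.contourArea)
    P=np.array([plane(c[n],p[0],0.02)[:2] for p in k.astype(float)])
    r=cv2.minAreaRect((P*1000).astype(np.float32)); print(n,"tray",r)
    # pocket dots yellowish inside contour
    mm=cv2.drawContours(np.zeros_like(m),[k],-1,255,-1)
    y=cv2.inRange(h,(12,80,120),(32,255,255))&mm
    for q in cv2.findContours(y,0,2)[0]:
        M=cv2.moments(q)
        if M["m00"]>5: print(" dot",np.array([M["m10"],M["m01"]])/M["m00"],plane(c[n],np.array([M["m10"],M["m01"]])/M["m00"],0.018))
    rd=cv2.inRange(h,(0,170,120),(6,255,255))|cv2.inRange(h,(174,170,120),(180,255,255))
    for q in cv2.findContours(rd,0,2)[0]:
        M=cv2.moments(q)
        if M["m00"]>30: u=np.array([M["m10"],M["m01"]])/M["m00"];print(" red",u,M["m00"],plane(c[n],u,0.026))
E
```

```text
top tray ((527.6697387695312, -202.171630859375), (66.93099212646484, 301.21246337890625), 75.01109313964844)
 dot [357.82700422 205.5907173 ] [ 0.55396089 -0.21082479  0.018     ]
 dot [364.17948718 180.08547009] [ 0.61429641 -0.22736473  0.018     ]
 red [368.52816901 160.48826291] 71.0 [ 0.659087  -0.2374852  0.026    ]
 red [156.51494253 153.44597701] 72.5 [0.67709793 0.25587761 0.026     ]
side tray ((520.89892578125, -196.0946807861328), (93.29268646240234, 312.7645568847656), 74.76534271240234)
 dot [349.66666667 179.92517007] [ 0.43437457 -0.18296976  0.018     ]
 dot [323.5        172.15942029] [ 0.4949508  -0.19965111  0.018     ]
 dot [299. 165.] [ 0.55415687 -0.21551351  0.018     ]
 dot [275.0952381  158.07142857] [ 0.61437054 -0.23141078  0.018     ]
 red [163.64102564 322.34700855] 195.0 [0.67647017 0.26088192 0.026     ]
 red [256.46031746 152.90873016] 42.0 [ 0.65946767 -0.23111307  0.026     ]
 red [377.67355372  56.15151515] 121.0 [ 0.40626844 -0.9279553   0.026     ]
```

View pics/rackt.png

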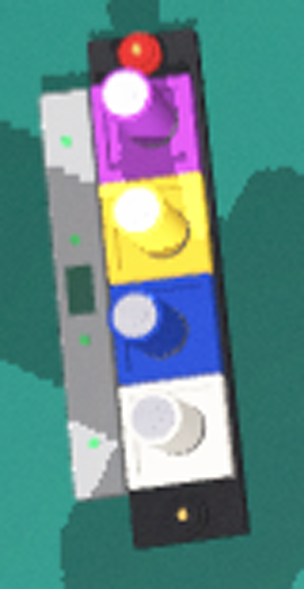

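View pics/racks.png

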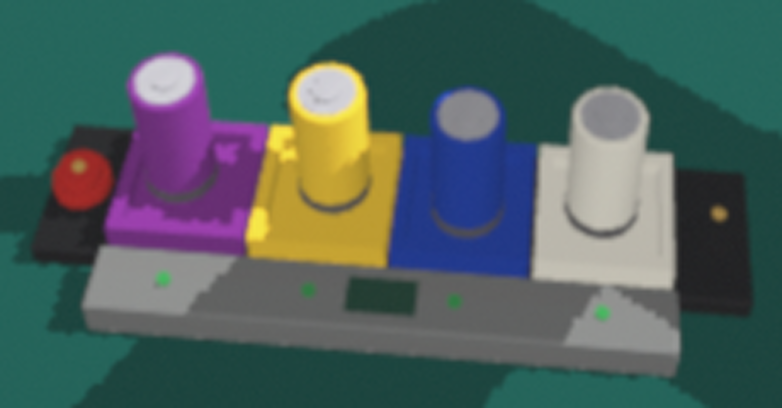

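View pics/trayt.png

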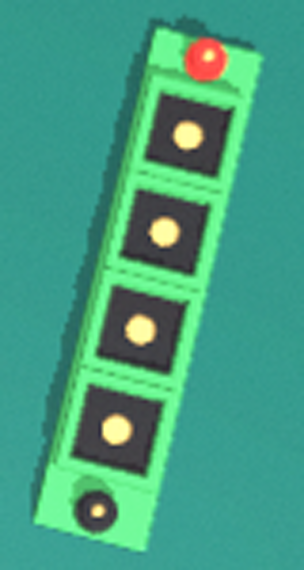

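The zooms show the four steel cell tops clearly. In the top view (3.8x zoom) they are at about (125,93), (136,210), (134,315) and (154,419). All four tray pockets are empty. I'll triangulate the tops.

```bash
python3 - <<'E'
from h import *
c={n:eyes.read_camera(n) for n in("top","side")}
T=np.array([(125,93),(136,210),(134,315),(154,419)])/3.8+[119.6,139.6]
S=np.array([(165,80),(328,91),(468,114),(610,116)])/3.4+[139.6,269.6]
D=np.array([(187,134),(165,232),(140,329),(116,430)])/3.8+[314.6,144.6]
DS=[(275.1,158.1),(299,165),(323.5,172.2),(349.7,179.9)]
out=[]
for a,b in zip(T,S):
    p,g=tri(c["top"],a,c["side"],b); A=plane(c["top"],a,.088);B=plane(c["side"],b,.088); print("cell",p.round(4),round(g,4),A[:2].round(4),B[:2].round(4)); out.append((A+B)[:2]/2)
out=np.array(out);print("mean",out.round(4)); 
def fit(P):
    v=np.linalg.svd(P-P.mean(0))[2][0]; v*=np.sign(v[0]); return np.degrees(np.arctan2(v[1],v[0])),P.mean(0)
print(fit(out))
Q=[]
for a,b in zip(D,DS):
    p,g=tri(c["top"],a,c["side"],b);A=plane(c["top"],a,.018);B=plane(c["side"],b,.018); print("dot",p.round(4),round(g,4),A[:2].round(4),B[:2].round(4));Q.append((A+B)[:2]/2)
Q=np.array(Q);th,m=fit(Q);print("tray",th,m)
v=np.array([np.cos(np.radians(th)),np.sin(np.radians(th))])
print(np.array([m+v*k for k in(.093,.031,-.031,-.093)]).round(4))
# rack direction from bay colours' outer edge: row blobs
t=cv2.cvtColor(c["top"]["pixels"],cv2.COLOR_BGR2HSV)
# grey panel LEDs (z=0.032) along row
L=np.array([(66,141),(75,240),(85,340),(94,443)])/3.8+[119.6,139.6]
LS=np.array([(163,279),(308,289),(454,301),(601,313)])/3.4+[139.6,269.6]
print("led",fit(np.array([plane(c["top"],l,.032)[:2] for l in L])),fit(np.array([plane(c["side"],l,.032)[:2] for l in LS])))
s=monitor.read_state(); print(rot(s["orientation"]).as_matrix().round(3),s["joints"])
E
```

```text
cell [0.6339 0.2476 0.0899] 0.0004 [0.6342 0.248 ] [0.6349 0.2461]
cell [0.5651 0.2385 0.0902] 0.0006 [0.5653 0.239 ] [0.566  0.2368]
cell [0.505  0.2373 0.09  ] 0.0013 [0.5047 0.2377] [0.506  0.2356]
cell [0.447  0.2241 0.0882] 0.0025 [0.4458 0.2242] [0.4483 0.2238]
mean [[0.6346 0.2471]
 [0.5657 0.2379]
 [0.5053 0.2367]
 [0.447  0.224 ]]
(np.float64(6.447083054808913), array([0.53813832, 0.23641298]))
dot [ 0.6135 -0.2259  0.0217] 0.0008 [ 0.6148 -0.2265] [ 0.6143 -0.2313]
dot [ 0.5533 -0.2107  0.0212] 0.0002 [ 0.5538 -0.2113] [ 0.5542 -0.2155]
dot [ 0.4942 -0.1939  0.0219] 0.0005 [ 0.4945 -0.1945] [ 0.4949 -0.1995]
dot [ 0.4339 -0.178   0.0215] 0.0007 [ 0.4338 -0.1785] [ 0.4343 -0.1831]
tray -14.981096177176951 [ 0.52433418 -0.20501623]
[[ 0.6142 -0.2291]
 [ 0.5543 -0.213 ]
 [ 0.4944 -0.197 ]
 [ 0.4345 -0.181 ]]
led (np.float64(7.780931230645455), array([0.52867652, 0.28456446])) (np.float64(7.547688435557841), array([0.53031986, 0.29119044]))
[[-0.     0.371  0.929]
 [-0.001  0.929 -0.371]
 [-1.    -0.001 -0.   ]] [ 1.13432160e+00  9.13949248e-02  1.23105161e+00 -8.51224163e-06
  1.81979837e+00 -5.67133257e-02]
```

```bash
cat > go.py <<'E'
import sys
from h import *
x,y,z,psi=map(float,sys.argv[1:5]); s=monitor.read_state(); M=rot(s["orientation"])
p=np.radians(psi); Y=np.array([np.cos(p),np.sin(p),0]); X=np.array([0,0,-1.]); W=R.from_matrix(np.stack([X,Y,np.cross(X,Y)],1))
d=np.array([x,y,z])-s["position"]
print("t",round(s["t"],2),"pos",s["position"].round(4),"F",s["ft_force"].round(1),"w",round(s["width"],4))
print("shift units cur frame",(M.inv().apply(d)/.03).round(2)," target frame",(W.inv().apply(d)/.03).round(2)," turn units",((M.inv()*W).as_rotvec()/.08).round(2))
E
python3 go.py .634 .247 .15 97.6
```

```text
t 0.3 pos [0.2224 0.5572 0.2309] F [-0.4 -0.1  0. ] w 0.085
shift units cur frame [ 2.7  -4.52 16.58]  target frame [  2.7  -12.06  12.23]  turn units [-6.41 -0.    0.01]
```

>>> apply_moves([
  {"xyz": [0,-0.2,1],"dr": [-1,0,0],"fingers": 0},
  {"xyz": [0,-0.2,1],"dr": [-1,0,0],"fingers": 0},
  {"xyz": [0,-0.2,1],"dr": [-1,0,0],"fingers": 0},
  {"xyz": [0,-0.2,1],"dr": [-1,0,0],"fingers": 0},
  {"xyz": [0,-0.2,1],"dr": [-1,0,0],"fingers": 0},
])

```text
t: 0.72
position: [0.3625, 0.4948, 0.2316]
orientation: [0.707, -0.009, 0.707, 0.009]
ft_force: [0.3, 0.6, 0.3]
width: 0.0852
```

```bash
python3 go.py .634 .247 .15 97.6
```

```text
t 0.72 pos [0.3625 0.4948 0.2316] F [0.3 0.6 0.3] w 0.0852
shift units cur frame [ 2.72 -8.48  8.85]  target frame [ 2.72 -9.38  7.88]  turn units [-1.35  0.   -0.  ]
```

>>> apply_moves([
  {"xyz": [0.3,-0.9,0.8],"dr": [-0.7,0,0],"fingers": 0},
  {"xyz": [0.3,-0.9,0.8],"dr": [-0.65,0,0],"fingers": 0},
  {"xyz": [0.3,-0.9,0.8],"dr": [0,0,0],"fingers": 0},
  {"xyz": [0.3,-0.9,0.8],"dr": [0,0,0],"fingers": 0},
  {"xyz": [0.3,-0.9,0.8],"dr": [0,0,0],"fingers": 0},
])

```text
t: 1.13
position: [0.4948, 0.3716, 0.1859]
orientation: [0.706, -0.045, 0.706, 0.045]
ft_force: [0.4, 0.2, 0.2]
width: 0.0851
```

```bash
python3 go.py .634 .247 .15 97.6
```

```text
t 1.13 pos [0.4948 0.3716 0.1859] F [0.4 0.2 0.2] w 0.0851
shift units cur frame [ 1.2  -4.71  4.07]  target frame [ 1.2  -4.73  4.05]  turn units [-0.05  0.   -0.  ]
```

>>> apply_moves([
  {"xyz": [0.2,-0.9,0.8],"dr": [-0.05,0,0],"fingers": 0},
  {"xyz": [0.2,-0.9,0.8],"dr": [0,0,0],"fingers": 0},
  {"xyz": [0.2,-0.9,0.8],"dr": [0,0,0],"fingers": 0},
  {"xyz": [0.2,-0.9,0.8],"dr": [0,0,0],"fingers": 0},
  {"xyz": [0.2,-0.9,0.7],"dr": [0,0,0],"fingers": 0},
])

```text
t: 1.55
position: [0.6287, 0.2529, 0.1557]
orientation: [0.706, -0.047, 0.706, 0.047]
ft_force: [0.6, 0.5, 0.4]
width: 0.0856
```

```bash
python3 - <<'E'
from h import *
c=eyes.read_camera("top");cv2.imwrite("pics/a_t.png",cv2.resize(c["pixels"][100:310,60:340],None,fx=2.8,fy=2.8))
c=eyes.read_camera("side");cv2.imwrite("pics/a_s.png",cv2.resize(c["pixels"][180:400,100:380],None,fx=2.7,fy=2.7))
E
python3 go.py .634 .247 .046 97.6
```

```text
t 1.65 pos [0.6298 0.2496 0.1535] F [-0.2 -0.2 -0.5] w 0.0853
shift units cur frame [ 3.58 -0.09  0.14]  target frame [ 3.58 -0.1   0.13]  turn units [-0.08 -0.03  0.03]
```

View pics/a_t.png

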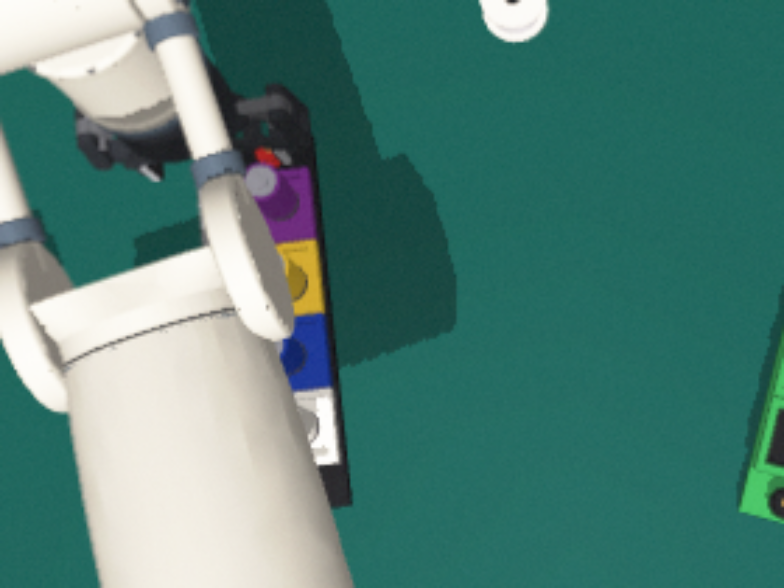

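View pics/a_s.png

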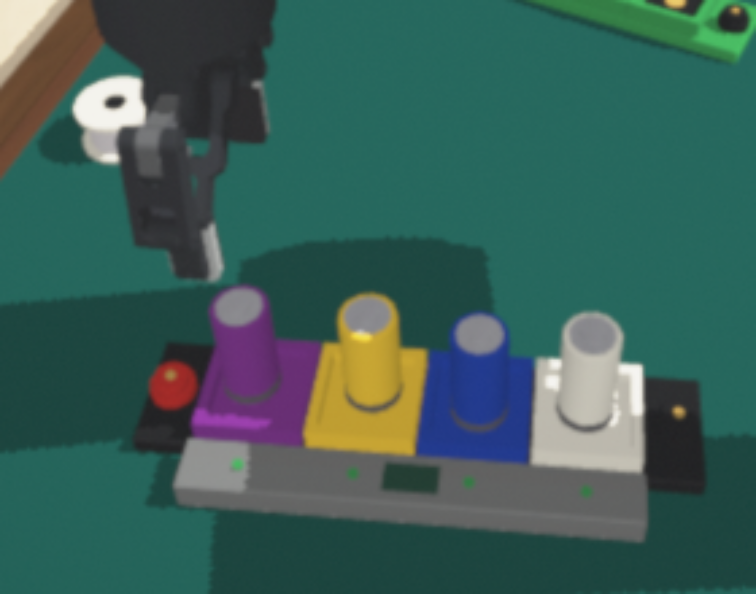

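```bash
python3 - <<'E'
from h import *
s=monitor.read_state();M=rot(s["orientation"]);p=s["position"]
t=eyes.read_camera("top");c=eyes.read_camera("side")
for o in(-.042,0,.042):
    P=p+M.apply([-.013,o,0]); print(o,P.round(3),((proj(t,P)-[60,100])*2.8).round(),((proj(c,P)-[100,180])*2.7).round())
P=[.634,.247,.088];print(((proj(t,P)-[60,100])*2.8).round(),((proj(c,P)-[100,180])*2.7).round())
E
```

```text
-0.042 [0.635 0.208 0.167] [287. 149.] [246. 150.]
0 [0.63  0.25  0.167] [229. 156.] [225. 209.]
0.042 [0.625 0.291 0.166] [172. 163.] [202. 275.]
[260. 180.] [239. 307.]
```

The visible finger tips, top (285,150) and (155,175), fall where the projected tool pose puts them. They straddle the purple cell, so I descend.

>>> apply_moves([
  {"xyz": [0.7,-0.1,0.13],"dr": [-0.08,0,0],"fingers": 0},
  {"xyz": [0.9,0,0],"dr": [0,0,0],"fingers": 0},
  {"xyz": [0.9,0,0],"dr": [0,0,0],"fingers": 0},
  {"xyz": [0.9,0,0],"dr": [0,0,0],"fingers": 0},
  {"xyz": [0.1,0,0],"dr": [0,0,0],"fingers": 0},
])

```text
t: 2.17
position: [0.6278, 0.2526, 0.0451]
orientation: [0.702, -0.05, 0.709, 0.049]
ft_force: [-0.9, 0.2, -1.2]
width: 0.0854
```

```bash
python3 go.py .634 .247 .046 97.6; python3 - <<'E'
from h import *
c=eyes.read_camera("side");cv2.imwrite("pics/b_s.png",cv2.resize(c["pixels"][240:400,120:320],None,fx=3.5,fy=3.5))
E
python3 go.py .634 .247 .046 97.6
```

```text
t 2.17 pos [0.6278 0.2526 0.0451] F [-0.9  0.2 -1.2] w 0.0854
shift units cur frame [-0.03 -0.21  0.18]  target frame [-0.03 -0.21  0.18]  turn units [ 0.1  -0.11  0.02]
t 2.22 pos [0.6286 0.2527 0.0473] F [-0.9  0.1  0.2] w 0.0852
shift units cur frame [ 0.04 -0.21  0.15]  target frame [ 0.04 -0.21  0.15]  turn units [ 0.1  -0.09  0.01]
```

View pics/b_s.png

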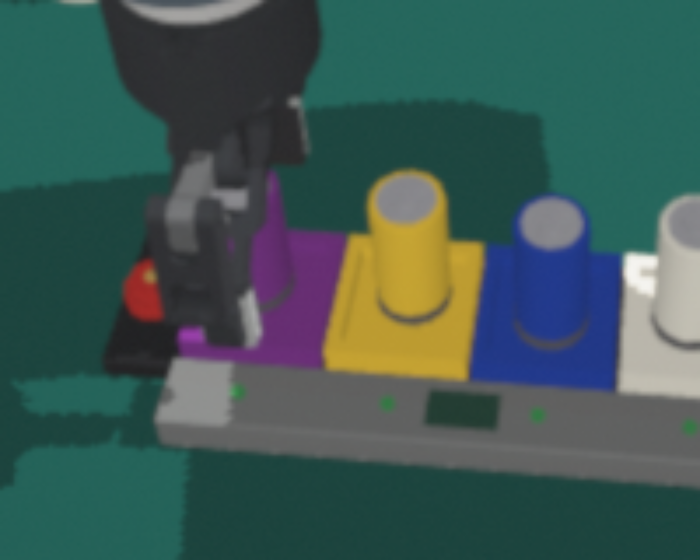

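>>> apply_moves([
  {"xyz": [0,-0.2,0.16],"dr": [0.1,-0.09,0],"fingers": 0},
  {"xyz": [0,0,0],"dr": [0,0,0],"fingers": 0},
  {"xyz": [0,0,0],"dr": [0,0,0],"fingers": 0.3},
])

```text
t: 2.47
position: [0.6387, 0.2471, 0.0547]
orientation: [0.71, -0.045, 0.701, 0.047]
ft_force: [-0.4, -0.2, 0.3]
width: 0.0752
```

```bash
python3 go.py .634 .247 .046 97.6
```

```text
t 2.47 pos [0.6387 0.2471 0.0547] F [-0.4 -0.2  0.3] w 0.0752
shift units cur frame [ 0.29  0.02 -0.16]  target frame [ 0.29  0.02 -0.16]  turn units [-0.03  0.15 -0.01]
```

>>> apply_moves([
  {"xyz": [0,0,0],"dr": [0,0,0],"fingers": 0.3},
  {"xyz": [0,0,0],"dr": [0,0,0],"fingers": 0.3},
])

```text
t: 2.63
position: [0.6379, 0.2469, 0.053]
orientation: [0.709, -0.046, 0.702, 0.047]
ft_force: [-0.2, 0.6, 0.7]
width: 0.0598
```

```bash
python3 go.py .634 .247 .046 97.6
```

```text
t 2.63 pos [0.6379 0.2469 0.053 ] F [-0.2  0.6  0.7] w 0.0598
shift units cur frame [ 0.23  0.02 -0.13]  target frame [ 0.23  0.02 -0.13]  turn units [-0.03  0.12 -0.01]
```

>>> apply_moves([
  {"xyz": [0.2,0,-0.12],"dr": [0,0.1,0],"fingers": 0.3},
  {"xyz": [0,0,0],"dr": [0,0,0],"fingers": 0.3},
  {"xyz": [0,0,0],"dr": [0,0,0],"fingers": 0.3},
])

```text
t: 2.88
position: [0.6331, 0.2461, 0.0444]
orientation: [0.705, -0.046, 0.706, 0.046]
ft_force: [-0.3, 0.4, 0.1]
width: 0.0596
```

```bash
python3 go.py .634 .247 .046 97.6
```

```text
t 2.88 pos [0.6331 0.2461 0.0444] F [-0.3  0.4  0.1] w 0.0596
shift units cur frame [-0.05  0.03  0.03]  target frame [-0.05  0.03  0.03]  turn units [-0.03 -0.03  0.  ]
```

Well centred, so I close the fingers.

>>> apply_moves([
  {"xyz": [0,0.02,0.02],"dr": [0,0,0],"fingers": 0.5},
  {"xyz": [0,0,0],"dr": [0,0,0],"fingers": 0.6},
  {"xyz": [0,0,0],"dr": [0,0,0],"fingers": 0.8},
  {"xyz": [0,0,0],"dr": [0,0,0],"fingers": 0.8},
  {"xyz": [0,0,0],"dr": [0,0,0],"fingers": 0.8},
])

```text
t: 3.3
position: [0.6344, 0.247, 0.0455]
orientation: [0.705, -0.046, 0.706, 0.046]
ft_force: [0.7, -0.1, 0.1]
width: 0.0306
```

>>> apply_moves([
  {"xyz": [0,0,0],"dr": [0,0,0],"fingers": 0.8},
  {"xyz": [0,0,0],"dr": [0,0,0],"fingers": 0.8},
])

```text
t: 3.47
position: [0.6344, 0.2469, 0.0454]
orientation: [0.705, -0.046, 0.706, 0.046]
ft_force: [0.3, -0.5, 0.5]
width: 0.0309
```

```bash
python3 go.py .634 .247 .046 97.6; python3 go.py .614 -.2285 .12 75
```

```text
t 3.47 pos [0.6344 0.2469 0.0454] F [ 0.3 -0.5  0.5] w 0.0309
shift units cur frame [-0.02  0.   -0.01]  target frame [-0.02  0.   -0.01]  turn units [-0.03 -0.   -0.  ]
t 3.47 pos [0.6344 0.2469 0.0454] F [ 0.3 -0.5  0.5] w 0.0309
shift units cur frame [ -2.49 -15.62  -2.74]  target frame [ -2.49 -15.48   3.45]  turn units [ 4.9 -0.  -0. ]
```

>>> apply_moves([
  {"xyz": [-0.4,0,0],"dr": [0,0,0],"fingers": 0.9},
  {"xyz": [-0.7,0,0],"dr": [0,0,0],"fingers": 0.9},
  {"xyz": [-0.8,0,0],"dr": [0,0,0],"fingers": 0.9},
  {"xyz": [-0.7,-0.2,0],"dr": [0,0,0],"fingers": 0.9},
  {"xyz": [-0.2,-0.5,0],"dr": [0.3,0,0],"fingers": 0.9},
])

```text
t: 3.88
position: [0.6381, 0.2278, 0.1347]
orientation: [0.708, -0.037, 0.704, 0.039]
ft_force: [1.4, 0.1, 0.1]
width: 0.0308
```

>>> apply_moves([
  {"xyz": [0,-0.8,0],"dr": [0.5,0,0],"fingers": 0.9},
  {"xyz": [0,-0.9,0],"dr": [0.5,0,0],"fingers": 0.9},
  {"xyz": [0,-0.9,0],"dr": [0.5,0,0],"fingers": 0.9},
  {"xyz": [0,-0.9,0],"dr": [0.5,0,0],"fingers": 0.9},
  {"xyz": [0,-0.9,0],"dr": [0.5,0,0],"fingers": 0.9},
])

```text
t: 4.3
position: [0.6398, 0.0919, 0.1284]
orientation: [0.706, 0.034, 0.707, -0.035]
ft_force: [0.0, 0.3, -2.0]
width: 0.0306
```

```bash
python3 go.py .614 -.2285 .10 75
```

```text
t 4.3 pos [0.6398 0.0919 0.1284] F [ 0.   0.3 -2. ] w 0.0306
shift units cur frame [  0.96 -10.71   0.18]  target frame [  0.95 -10.54   1.93]  turn units [ 2.06 -0.02  0.01]
```

>>> apply_moves([
  {"xyz": [0,-1,0.1],"dr": [0.4,0,0],"fingers": 0.9},
  {"xyz": [0,-1,0.1],"dr": [0.4,0,0],"fingers": 0.9},
  {"xyz": [0,-1,0.1],"dr": [0.4,0,0],"fingers": 0.9},
  {"xyz": [0,-1,0.1],"dr": [0.4,0,0],"fingers": 0.9},
  {"xyz": [0,-1,0.1],"dr": [0.4,0,0],"fingers": 0.9},
])

```text
t: 4.72
position: [0.6307, -0.0585, 0.1285]
orientation: [0.701, 0.09, 0.702, -0.091]
ft_force: [1.0, -0.1, -1.2]
width: 0.0305
```

>>> apply_moves([
  {"xyz": [0,-1,0.1],"dr": [0,0,0],"fingers": 0.9},
  {"xyz": [0,-1,0.1],"dr": [0,0,0],"fingers": 0.9},
  {"xyz": [0,-1,0.1],"dr": [0,0,0],"fingers": 0.9},
  {"xyz": [0,-0.8,0.1],"dr": [0,0,0],"fingers": 0.9},
  {"xyz": [0,-0.5,0.1],"dr": [0,0,0],"fingers": 0.9},
])

```text
t: 5.13
position: [0.6123, -0.1882, 0.1287]
orientation: [0.7, 0.09, 0.702, -0.091]
ft_force: [1.1, -0.2, -2.4]
width: 0.0306
```

>>> apply_moves([
  {"xyz": [0,0,0],"dr": [0,0,0],"fingers": 0.9},
  {"xyz": [0,0,0],"dr": [0,0,0],"fingers": 0.9},
])

```text
t: 5.3
position: [0.6133, -0.1854, 0.1288]
orientation: [0.701, 0.09, 0.702, -0.09]
ft_force: [-0.6, 0.5, -0.4]
width: 0.0307
```

```bash
python3 go.py .614 -.2285 .08 75
```

```text
t 5.3 pos [ 0.6133 -0.1854  0.1288] F [-0.6  0.5 -0.4] w 0.0307
shift units cur frame [ 1.62 -1.39  0.39]  target frame [ 1.63 -1.38  0.39]  turn units [ 0.08 -0.02 -0.  ]
```

>>> apply_moves([
  {"xyz": [0,-0.7,0.2],"dr": [0.08,0,0],"fingers": 0.9},
  {"xyz": [0.4,-0.68,0.19],"dr": [0,0,0],"fingers": 0.9},
  {"xyz": [0.6,0,0],"dr": [0,0,0],"fingers": 0.9},
  {"xyz": [0.6,0,0],"dr": [0,0,0],"fingers": 0.9},
  {"xyz": [0,0,0],"dr": [0,0,0],"fingers": 0.9},
])

```text
t: 5.72
position: [0.6128, -0.2256, 0.0762]
orientation: [0.698, 0.092, 0.704, -0.09]
ft_force: [0.2, 0.5, -2.0]
width: 0.0311
```

>>> apply_moves([
  {"xyz": [0,0,0],"dr": [0,0,0],"fingers": 0.9},
])

```text
t: 5.8
position: [0.614, -0.226, 0.0798]
orientation: [0.7, 0.092, 0.703, -0.091]
ft_force: [-0.9, 0.3, -0.8]
width: 0.0313
```

```bash
python3 - <<'E'
from h import *
a=eyes.read_camera("top");b=eyes.read_camera("side")
A=cv2.resize(a["pixels"][130:300,290:410],None,fx=3.4,fy=3.4);B=cv2.resize(b["pixels"][100:220,225:400],None,fx=2.2,fy=2.2)
I=np.zeros((580,800,3),np.uint8);I[:A.shape[0],:A.shape[1]]=A;I[:B.shape[0],410:410+B.shape[1]]=B
cv2.imwrite("pics/c.png",I)
E
python3 go.py .614 -.2285 .0465 75
```

```text
t 5.9 pos [ 0.6153 -0.2268  0.0827] F [ 0.5  0.3 -0.3] w 0.0303
shift units cur frame [ 1.21 -0.07 -0.03]  target frame [ 1.21 -0.07 -0.03]  turn units [0.04 0.01 0.  ]
```

View pics/c.png

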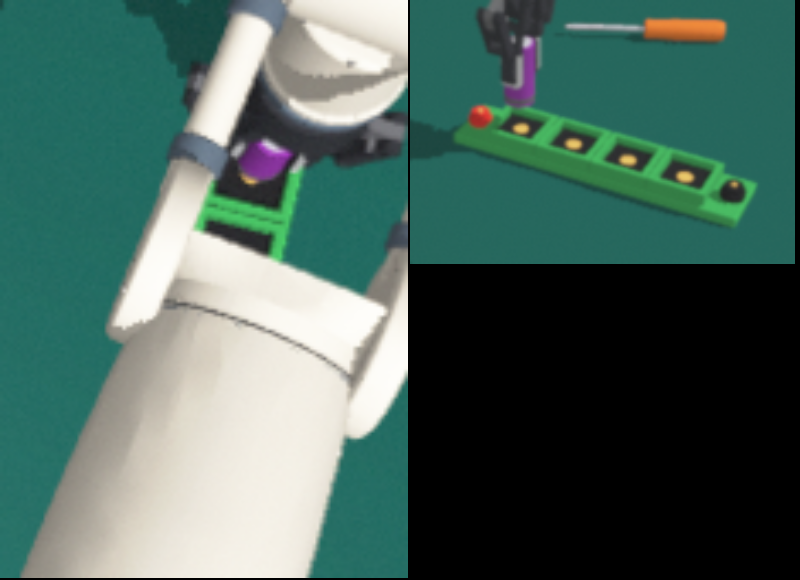

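The purple cell hangs upright over the first pocket: in the side inset the cell is at (520,90), above the dot at (521,128). I descend in small steps.

>>> apply_moves([
  {"xyz": [0.5,-0.06,-0.02],"dr": [0.04,0,0],"fingers": 0.9},
  {"xyz": [0.35,0,0],"dr": [0,0,0],"fingers": 0.9},
  {"xyz": [0.2,0,0],"dr": [0,0,0],"fingers": 0.9},
  {"xyz": [0,0,0],"dr": [0,0,0],"fingers": 0.9},
  {"xyz": [0,0,0],"dr": [0,0,0],"fingers": 0.9},
])

```text
t: 6.32
position: [0.6133, -0.229, 0.0496]
orientation: [0.7, 0.093, 0.702, -0.093]
ft_force: [-0.0, -0.2, -0.6]
width: 0.0304
```

```bash
python3 go.py .614 -.2285 .0455 75
```

```text
t 6.32 pos [ 0.6133 -0.229   0.0496] F [-0.  -0.2 -0.6] w 0.0304
shift units cur frame [0.14 0.02 0.02]  target frame [0.14 0.02 0.02]  turn units [-0.01 -0.02  0.  ]
```

>>> apply_moves([
  {"xyz": [0.07,0,0],"dr": [0,0,0],"fingers": 0.9},
  {"xyz": [0.06,0,0],"dr": [0,0,0],"fingers": 0.9},
  {"xyz": [0,0,0],"dr": [0,0,0],"fingers": 0.9},
  {"xyz": [0,0,0],"dr": [0,0,0],"fingers": 0.9},
])

```text
t: 6.65
position: [0.6135, -0.2293, 0.0461]
orientation: [0.701, 0.093, 0.701, -0.093]
ft_force: [-0.3, -0.1, -1.5]
width: 0.0306
```

```bash
python3 go.py .614 -.2285 .0455 75;python3 go.py .614 -.2285 .0455 75
```

```text
t 6.65 pos [ 0.6135 -0.2293  0.0461] F [-0.3 -0.1 -1.5] w 0.0306
shift units cur frame [0.02 0.03 0.01]  target frame [0.02 0.03 0.01]  turn units [-0.02 -0.01  0.  ]
t 6.65 pos [ 0.6135 -0.2293  0.0461] F [-0.3 -0.1 -1.5] w 0.0306
shift units cur frame [0.02 0.03 0.01]  target frame [0.02 0.03 0.01]  turn units [-0.02 -0.01  0.  ]
```

>>> apply_moves([
  {"xyz": [0.04,0,0],"dr": [0,0,0],"fingers": 0.9},
  {"xyz": [0,0,0],"dr": [0,0,0],"fingers": 0.9},
  {"xyz": [0,0,0],"dr": [0,0,0],"fingers": 0.9},
])

```text
t: 6.9
position: [0.6138, -0.2294, 0.0454]
orientation: [0.701, 0.093, 0.701, -0.093]
ft_force: [-0.9, -0.2, 1.4]
width: 0.0306
```

>>> apply_moves([
  {"xyz": [0,0,0],"dr": [0,0,0],"fingers": 0.6},
  {"xyz": [0,0,0],"dr": [0,0,0],"fingers": 0.5},
  {"xyz": [0,0,0],"dr": [0,0,0],"fingers": 0.3},
  {"xyz": [0,0,0],"dr": [0,0,0],"fingers": 0.2},
  {"xyz": [0,0,0],"dr": [0,0,0],"fingers": 0.1},
])

```text
t: 7.32
position: [0.6134, -0.2292, 0.0446]
orientation: [0.701, 0.093, 0.701, -0.093]
ft_force: [-0.9, -0.1, -0.4]
width: 0.0764
```

>>> apply_moves([
  {"xyz": [0,0,0],"dr": [0,0,0],"fingers": 0.1},
  {"xyz": [-0.5,0,0],"dr": [0,0,0],"fingers": 0},
  {"xyz": [-0.8,0,0],"dr": [0,0,0],"fingers": 0},
  {"xyz": [-0.9,0,0],"dr": [0,0,0],"fingers": 0},
  {"xyz": [-0.9,0,0],"dr": [0,0,0],"fingers": 0},
])

```text
t: 7.73
position: [0.6131, -0.2291, 0.1381]
orientation: [0.7, 0.093, 0.702, -0.093]
ft_force: [0.5, -0.9, -0.5]
width: 0.0853
```

```bash
python3 go.py .5655 .238 .142 97.6
```

```text
t 7.73 pos [ 0.6131 -0.2291  0.1381] F [ 0.5 -0.9 -0.5] w 0.0853
shift units cur frame [-0.12 14.62 -5.58]  target frame [-0.13 15.64  0.48]  turn units [-4.95 -0.03 -0.  ]
```

>>> apply_moves([
  {"xyz": [-0.1,1,-0.35],"dr": [-0.5,0,0],"fingers": 0},
  {"xyz": [0,1,-0.3],"dr": [-0.5,0,0],"fingers": 0},
  {"xyz": [0,1,-0.3],"dr": [-0.5,0,0],"fingers": 0},
  {"xyz": [0,1,-0.2],"dr": [-0.5,0,0],"fingers": 0},
  {"xyz": [0,1,-0.2],"dr": [-0.5,0,0],"fingers": 0},
])

```text
t: 8.15
position: [0.6009, -0.0729, 0.1408]
orientation: [0.707, 0.022, 0.707, -0.022]
ft_force: [1.0, -0.2, -1.2]
width: 0.0854
```

>>> apply_moves([
  {"xyz": [0,1,-0.2],"dr": [-0.5,0,0],"fingers": 0},
  {"xyz": [0,1,-0.1],"dr": [-0.5,0,0],"fingers": 0},
  {"xyz": [0,1,0],"dr": [-0.5,0,0],"fingers": 0},
  {"xyz": [0,1,0],"dr": [-0.5,0,0],"fingers": 0},
  {"xyz": [0,1,0],"dr": [-0.5,0,0],"fingers": 0},
])

```text
t: 8.57
position: [0.5894, 0.0775, 0.1408]
orientation: [0.705, -0.049, 0.706, 0.049]
ft_force: [0.5, 0.1, -0.0]
width: 0.0855
```

```bash
python3 go.py .5655 .238 .142 97.6; python3 - <<'E'
from h import *
b=eyes.read_camera("side")
cv2.imwrite("pics/d.png",cv2.resize(b["pixels"][100:220,225:400],None,fx=4,fy=4))
E
```

```text
t 8.57 pos [0.5894 0.0775 0.1408] F [ 0.5  0.1 -0. ] w 0.0855
shift units cur frame [-0.04  5.41 -0.05]  target frame [-0.04  5.41 -0.08]  turn units [ 0.08 -0.01 -0.  ]
```

View pics/d.png

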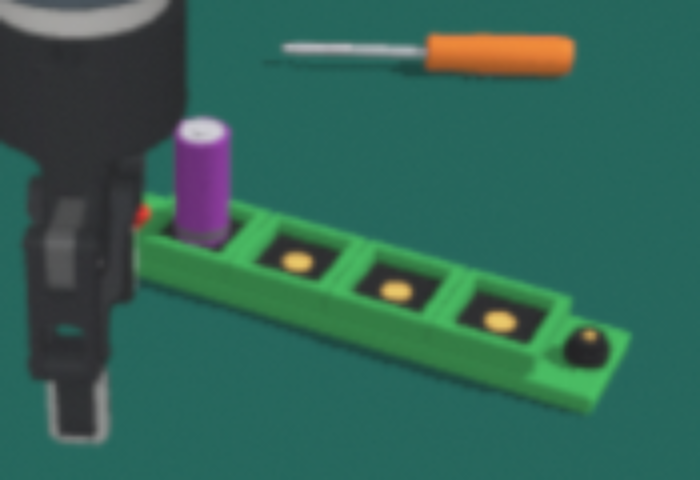

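Purple stands upright and centred in the red-end pocket, at about (203,190) in the crop. Next is yellow.

>>> apply_moves([
  {"xyz": [0,1,0],"dr": [0.08,0,0],"fingers": 0},
  {"xyz": [0,1,0],"dr": [0,0,0],"fingers": 0},
  {"xyz": [0,1,0],"dr": [0,0,0],"fingers": 0},
  {"xyz": [0,1,0],"dr": [0,0,0],"fingers": 0},
  {"xyz": [0,0.8,0],"dr": [0,0,0],"fingers": 0},
])

```text
t: 9.03
position: [0.5701, 0.2207, 0.1408]
orientation: [0.705, -0.046, 0.706, 0.047]
ft_force: [0.4, -0.3, -0.9]
width: 0.0855
```

>>> apply_moves([
  {"xyz": [0,0,0],"dr": [0,0,0],"fingers": 0},
  {"xyz": [0,0,0],"dr": [0,0,0],"fingers": 0},
])

```text
t: 9.2
position: [0.5704, 0.2197, 0.1406]
orientation: [0.705, -0.047, 0.706, 0.047]
ft_force: [0.3, -0.9, -0.1]
width: 0.0856
```

```bash
python3 go.py .5655 .238 .046 97.6
```

```text
t 9.2 pos [0.5704 0.2197 0.1406] F [ 0.3 -0.9 -0.1] w 0.0856
shift units cur frame [ 3.15  0.63 -0.08]  target frame [ 3.15  0.63 -0.08]  turn units [ 0.   -0.01  0.  ]
```

>>> apply_moves([
  {"xyz": [0,0.63,-0.08],"dr": [0,0,0],"fingers": 0.15},
  {"xyz": [0.8,0,0],"dr": [0,0,0],"fingers": 0.15},
  {"xyz": [0.9,0,0],"dr": [0,0,0],"fingers": 0.15},
  {"xyz": [0.8,0,0],"dr": [0,0,0],"fingers": 0.15},
  {"xyz": [0.5,0,0],"dr": [0,0,0],"fingers": 0.15},
])

```text
t: 9.62
position: [0.5649, 0.2352, 0.0476]
orientation: [0.704, -0.046, 0.707, 0.045]
ft_force: [-0.6, 0.3, -0.7]
width: 0.0729
```

>>> apply_moves([
  {"xyz": [0.1,0,0],"dr": [0,0,0],"fingers": 0.3},
  {"xyz": [0,0,0],"dr": [0,0,0],"fingers": 0.3},
  {"xyz": [0,0,0],"dr": [0,0,0],"fingers": 0.3},
  {"xyz": [0,0,0],"dr": [0,0,0],"fingers": 0.3},
])

```text
t: 9.95
position: [0.567, 0.237, 0.0499]
orientation: [0.706, -0.046, 0.705, 0.046]
ft_force: [0.2, -0.6, 0.2]
width: 0.0597
```

```bash
python3 go.py .5655 .238 .046 97.6
```

```text
t 9.95 pos [0.567  0.237  0.0499] F [ 0.2 -0.6  0.2] w 0.0597
shift units cur frame [ 0.13  0.04 -0.04]  target frame [ 0.13  0.04 -0.04]  turn units [-0.03  0.03 -0.01]
```

>>> apply_moves([
  {"xyz": [0.13,0.03,-0.04],"dr": [0,0,0],"fingers": 0.5},
  {"xyz": [0,0,0],"dr": [0,0,0],"fingers": 0.6},
  {"xyz": [0,0,0],"dr": [0,0,0],"fingers": 0.7},
  {"xyz": [0,0,0],"dr": [0,0,0],"fingers": 0.9},
  {"xyz": [0,0,0],"dr": [0,0,0],"fingers": 0.9},
])

```text
t: 10.37
position: [0.5647, 0.2381, 0.0445]
orientation: [0.706, -0.046, 0.706, 0.046]
ft_force: [-1.1, 0.4, 2.6]
width: 0.0308
```

>>> apply_moves([
  {"xyz": [0,0,0],"dr": [0,0,0],"fingers": 0.9},
  {"xyz": [0,0,0],"dr": [0,0,0],"fingers": 0.9},
])

```text
t: 10.53
position: [0.5647, 0.2381, 0.0445]
orientation: [0.706, -0.046, 0.706, 0.046]
ft_force: [-0.9, -0.1, 3.9]
width: 0.0306
```

```bash
python3 go.py .554 -.2125 .12 75
```

```text
t 10.53 pos [0.5647 0.2381 0.0445] F [-0.9 -0.1  3.9] w 0.0306
shift units cur frame [ -2.52 -14.85  -2.31]  target frame [ -2.52 -14.6    3.54]  turn units [ 4.91  0.   -0.  ]
```

>>> apply_moves([
  {"xyz": [-0.4,0,0],"dr": [0,0,0],"fingers": 0.9},
  {"xyz": [-0.7,0,0],"dr": [0,0,0],"fingers": 0.9},
  {"xyz": [-0.8,0,0],"dr": [0,0,0],"fingers": 0.9},
  {"xyz": [-0.7,-0.2,0],"dr": [0,0,0],"fingers": 0.9},
  {"xyz": [-0.2,-0.5,0],"dr": [0.4,0,0],"fingers": 0.9},
])

```text
t: 10.95
position: [0.5682, 0.2185, 0.1321]
orientation: [0.708, -0.035, 0.705, 0.036]
ft_force: [0.8, 0.7, -0.7]
width: 0.031
```

>>> apply_moves([
  {"xyz": [0,-0.8,0],"dr": [0.5,0,0],"fingers": 0.9},
  {"xyz": [0,-1,0],"dr": [0.5,0,0],"fingers": 0.9},
  {"xyz": [0,-1,0],"dr": [0.5,0,0],"fingers": 0.9},
  {"xyz": [0,-1,0],"dr": [0.5,0,0],"fingers": 0.9},
  {"xyz": [0,-1,0.1],"dr": [0.5,0,0],"fingers": 0.9},
])

```text
t: 11.37
position: [0.5715, 0.0708, 0.1266]
orientation: [0.705, 0.037, 0.707, -0.037]
ft_force: [0.0, -0.1, -2.7]
width: 0.0307
```

>>> apply_moves([
  {"xyz": [0,-1,0.1],"dr": [0.5,0,0],"fingers": 0.9},
  {"xyz": [0,-1,0.1],"dr": [0.5,0,0],"fingers": 0.9},
  {"xyz": [0,-1,0.1],"dr": [0.5,0,0],"fingers": 0.9},
  {"xyz": [0,-1,0.1],"dr": [0.5,0,0],"fingers": 0.9},
  {"xyz": [0,-1,0.1],"dr": [0,0,0],"fingers": 0.9},
])

```text
t: 11.78
position: [0.559, -0.0791, 0.1266]
orientation: [0.7, 0.094, 0.702, -0.094]
ft_force: [0.8, 0.1, -1.8]
width: 0.0312
```

```bash
python3 go.py .554 -.2125 .10 75
```

```text
t 11.78 pos [ 0.559  -0.0791  0.1266] F [ 0.8  0.1 -1.8] w 0.0312
shift units cur frame [ 0.89 -4.33  1.01]  target frame [ 0.89 -4.34  0.99]  turn units [-0.05 -0.03  0.01]
```

>>> apply_moves([
  {"xyz": [0,-1,0.25],"dr": [-0.05,0,0],"fingers": 0.9},
  {"xyz": [0,-1,0.25],"dr": [0,0,0],"fingers": 0.9},
  {"xyz": [0,-1,0.2],"dr": [0,0,0],"fingers": 0.9},
  {"xyz": [0,-0.7,0.2],"dr": [0,0,0],"fingers": 0.9},
  {"xyz": [0,-0.4,0],"dr": [0,0,0],"fingers": 0.9},
])

```text
t: 12.2
position: [0.5535, -0.206, 0.1264]
orientation: [0.7, 0.092, 0.702, -0.093]
ft_force: [0.3, -0.1, -1.4]
width: 0.0309
```

>>> apply_moves([
  {"xyz": [0,0,0],"dr": [0,0,0],"fingers": 0.9},
  {"xyz": [0,0,0],"dr": [0,0,0],"fingers": 0.9},
])

```text
t: 12.37
position: [0.554, -0.2029, 0.127]
orientation: [0.7, 0.092, 0.702, -0.091]
ft_force: [0.4, -0.4, -1.9]
width: 0.0308
```

```bash
python3 go.py .554 -.2125 .08 75
```

```text
t 12.37 pos [ 0.554  -0.2029  0.127 ] F [ 0.4 -0.4 -1.9] w 0.0308
shift units cur frame [ 1.57 -0.31  0.08]  target frame [ 1.57 -0.31  0.08]  turn units [ 0.03 -0.03 -0.01]
```

>>> apply_moves([
  {"xyz": [0.4,-0.31,0.08],"dr": [0.03,0,0],"fingers": 0.9},
  {"xyz": [0.6,0,0],"dr": [0,0,0],"fingers": 0.9},
  {"xyz": [0.6,0,0],"dr": [0,0,0],"fingers": 0.9},
  {"xyz": [0.4,0,0],"dr": [0,0,0],"fingers": 0.9},
  {"xyz": [0.2,0,0],"dr": [0,0,0],"fingers": 0.9},
])

```text
t: 12.78
position: [0.5535, -0.211, 0.0585]
orientation: [0.699, 0.092, 0.703, -0.091]
ft_force: [-1.5, 0.7, -2.4]
width: 0.0307
```

>>> apply_moves([
  {"xyz": [0,0,0],"dr": [0,0,0],"fingers": 0.9},
  {"xyz": [0,0,0],"dr": [0,0,0],"fingers": 0.9},
  {"xyz": [0,0,0],"dr": [0,0,0],"fingers": 0.9},
])

```text
t: 13.03
position: [0.5554, -0.2123, 0.0632]
orientation: [0.702, 0.091, 0.701, -0.092]
ft_force: [0.8, 0.7, -1.6]
width: 0.0307
```

```bash
python3 go.py .554 -.2125 .0445 75
```

```text
t 13.03 pos [ 0.5554 -0.2123  0.0632] F [ 0.8  0.7 -1.6] w 0.0307
shift units cur frame [ 0.62 -0.02 -0.05]  target frame [ 0.62 -0.02 -0.04]  turn units [0.03 0.02 0.01]
```

>>> apply_moves([
  {"xyz": [0.25,0,-0.04],"dr": [0,0,0],"fingers": 0.9},
  {"xyz": [0.2,0,0],"dr": [0,0,0],"fingers": 0.9},
  {"xyz": [0.08,0,0],"dr": [0,0,0],"fingers": 0.9},
  {"xyz": [0,0,0],"dr": [0,0,0],"fingers": 0.9},
  {"xyz": [0,0,0],"dr": [0,0,0],"fingers": 0.9},
])

```text
t: 13.45
position: [0.5534, -0.2119, 0.0457]
orientation: [0.701, 0.092, 0.702, -0.092]
ft_force: [-0.7, 0.1, -1.7]
width: 0.0313
```

```bash
python3 go.py .554 -.2125 .0445 75
```

```text
t 13.45 pos [ 0.5534 -0.2119  0.0457] F [-0.7  0.1 -1.7] w 0.0313
shift units cur frame [ 0.04 -0.01  0.03]  target frame [ 0.04 -0.01  0.03]  turn units [ 0.02 -0.02  0.  ]
```

>>> apply_moves([
  {"xyz": [0.05,0,0],"dr": [0,0,0],"fingers": 0.9},
  {"xyz": [0,0,0],"dr": [0,0,0],"fingers": 0.9},
  {"xyz": [0,0,0],"dr": [0,0,0],"fingers": 0.9},
])

```text
t: 13.7
position: [0.5536, -0.212, 0.0446]
orientation: [0.701, 0.092, 0.701, -0.092]
ft_force: [0.4, -0.2, -1.2]
width: 0.0312
```

>>> apply_moves([
  {"xyz": [0.04,0,0],"dr": [0,0,0],"fingers": 0.9},
  {"xyz": [0,0,0],"dr": [0,0,0],"fingers": 0.9},
  {"xyz": [0,0,0],"dr": [0,0,0],"fingers": 0.9},
])

```text
t: 13.95
position: [0.5538, -0.2121, 0.0445]
orientation: [0.701, 0.091, 0.701, -0.092]
ft_force: [-2.3, 0.4, 5.7]
width: 0.0307
```

Contact reads 5.7 N, so I release.

>>> apply_moves([
  {"xyz": [0,0,0],"dr": [0,0,0],"fingers": 0.6},
  {"xyz": [0,0,0],"dr": [0,0,0],"fingers": 0.5},
  {"xyz": [0,0,0],"dr": [0,0,0],"fingers": 0.3},
  {"xyz": [0,0,0],"dr": [0,0,0],"fingers": 0.2},
  {"xyz": [0,0,0],"dr": [0,0,0],"fingers": 0.1},
])

```text
t: 14.37
position: [0.5535, -0.2119, 0.043]
orientation: [0.701, 0.092, 0.702, -0.092]
ft_force: [0.3, -0.3, 0.4]
width: 0.0764
```

>>> apply_moves([
  {"xyz": [0,0,0],"dr": [0,0,0],"fingers": 0.1},
  {"xyz": [-0.5,0,0],"dr": [0,0,0],"fingers": 0},
  {"xyz": [-0.8,0,0],"dr": [0,0,0],"fingers": 0},
  {"xyz": [-0.9,0,0],"dr": [0,0,0],"fingers": 0},
  {"xyz": [-0.9,0,0],"dr": [0,0,0],"fingers": 0},
])

```text
t: 14.78
position: [0.5532, -0.2117, 0.1366]
orientation: [0.7, 0.092, 0.702, -0.091]
ft_force: [0.4, -0.7, 1.1]
width: 0.0851
```

```bash
python3 go.py .505 .2368 .142 97.6
```

```text
t 14.78 pos [ 0.5532 -0.2117  0.1366] F [ 0.4 -0.7  1.1] w 0.0851
shift units cur frame [-0.17 14.04 -5.39]  target frame [-0.18 15.03  0.38]  turn units [-4.91 -0.03 -0.  ]
```

>>> apply_moves([
  {"xyz": [-0.1,1,-0.35],"dr": [-0.5,0,0],"fingers": 0},
  {"xyz": [0,1,-0.3],"dr": [-0.5,0,0],"fingers": 0},
  {"xyz": [0,1,-0.3],"dr": [-0.5,0,0],"fingers": 0},
  {"xyz": [0,1,-0.2],"dr": [-0.5,0,0],"fingers": 0},
  {"xyz": [0,1,-0.2],"dr": [-0.5,0,0],"fingers": 0},
])

```text
t: 15.2
position: [0.5405, -0.0556, 0.1393]
orientation: [0.707, 0.021, 0.707, -0.021]
ft_force: [0.2, 0.3, 0.1]
width: 0.0853
```

>>> apply_moves([
  {"xyz": [0,1,-0.2],"dr": [-0.5,0,0],"fingers": 0},
  {"xyz": [0,1,-0.1],"dr": [-0.5,0,0],"fingers": 0},
  {"xyz": [0,1,0],"dr": [-0.5,0,0],"fingers": 0},
  {"xyz": [0,1,0],"dr": [-0.5,0,0],"fingers": 0},
  {"xyz": [0,1,0],"dr": [-0.4,0,0],"fingers": 0},
])

```text
t: 15.62
position: [0.5285, 0.0947, 0.1393]
orientation: [0.705, -0.047, 0.706, 0.047]
ft_force: [0.3, -0.2, -0.2]
width: 0.0856
```

```bash
python3 go.py .505 .2368 .142 97.6; python3 - <<'E'
from h import *
b=eyes.read_camera("side")
cv2.imwrite("pics/e.png",b["pixels"])
E
```

```text
t 15.62 pos [0.5285 0.0947 0.1393] F [ 0.3 -0.2 -0.2] w 0.0856
shift units cur frame [-0.09  4.8  -0.14]  target frame [-0.09  4.8  -0.15]  turn units [ 0.02 -0.   -0.  ]
```

View pics/e.png

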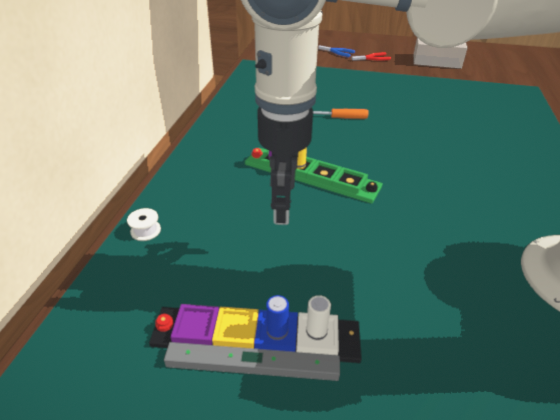

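The side view shows blue at (277,318) and white at (318,318), both undisturbed. Yellow is in the tray at (300,157). On to blue.

>>> apply_moves([
  {"xyz": [0,1,-0.1],"dr": [0.02,0,0],"fingers": 0},
  {"xyz": [0,1,0],"dr": [0,0,0],"fingers": 0},
  {"xyz": [0,1,0],"dr": [0,0,0],"fingers": 0},
  {"xyz": [0,0.9,0],"dr": [0,0,0],"fingers": 0},
  {"xyz": [0,0.4,0],"dr": [0,0,0],"fingers": 0},
])

```text
t: 16.08
position: [0.5081, 0.2235, 0.1392]
orientation: [0.705, -0.047, 0.706, 0.047]
ft_force: [0.6, -0.3, 0.3]
width: 0.0857
```

>>> apply_moves([
  {"xyz": [0,0,0],"dr": [0,0,0],"fingers": 0},
  {"xyz": [0,0,0],"dr": [0,0,0],"fingers": 0},
])

```text
t: 16.25
position: [0.5089, 0.2206, 0.1391]
orientation: [0.705, -0.047, 0.706, 0.046]
ft_force: [0.3, -0.2, -0.4]
width: 0.0854
```

```bash
python3 go.py .505 .2368 .0455 97.6
```

```text
t 16.25 pos [0.5089 0.2206 0.1391] F [ 0.3 -0.2 -0.4] w 0.0854
shift units cur frame [ 3.12  0.55 -0.05]  target frame [ 3.12  0.55 -0.06]  turn units [-0.01 -0.01  0.01]
```

>>> apply_moves([
  {"xyz": [0,0.55,-0.06],"dr": [0,0,0],"fingers": 0.15},
  {"xyz": [0.8,0,0],"dr": [0,0,0],"fingers": 0.15},
  {"xyz": [0.9,0,0],"dr": [0,0,0],"fingers": 0.15},
  {"xyz": [0.8,0,0],"dr": [0,0,0],"fingers": 0.15},
  {"xyz": [0.5,0,0],"dr": [0,0,0],"fingers": 0.15},
])

```text
t: 16.67
position: [0.5042, 0.2346, 0.0462]
orientation: [0.704, -0.046, 0.707, 0.045]
ft_force: [-0.2, 0.3, -0.0]
width: 0.073
```

>>> apply_moves([
  {"xyz": [0.1,0,0],"dr": [0,0,0],"fingers": 0.3},
  {"xyz": [0,0,0],"dr": [0,0,0],"fingers": 0.3},
  {"xyz": [0,0,0],"dr": [0,0,0],"fingers": 0.3},
  {"xyz": [0,0,0],"dr": [0,0,0],"fingers": 0.3},
])

```text
t: 17.0
position: [0.506, 0.2367, 0.0483]
orientation: [0.706, -0.046, 0.705, 0.046]
ft_force: [-0.7, 0.3, 0.3]
width: 0.0597
```

```bash
python3 go.py .505 .2368 .046 97.6
```

```text
t 17.0 pos [0.506  0.2367 0.0483] F [-0.7  0.3  0.3] w 0.0597
shift units cur frame [ 0.08  0.01 -0.03]  target frame [ 0.08  0.01 -0.03]  turn units [-0.03  0.03 -0.01]
```

>>> apply_moves([
  {"xyz": [0.05,0,-0.03],"dr": [0,0,0],"fingers": 0.5},
  {"xyz": [0,0,0],"dr": [0,0,0],"fingers": 0.6},
  {"xyz": [0,0,0],"dr": [0,0,0],"fingers": 0.7},
  {"xyz": [0,0,0],"dr": [0,0,0],"fingers": 0.9},
  {"xyz": [0,0,0],"dr": [0,0,0],"fingers": 0.9},
])

```text
t: 17.42
position: [0.5045, 0.2369, 0.0459]
orientation: [0.706, -0.046, 0.705, 0.046]
ft_force: [-1.2, -0.4, 5.0]
width: 0.0306
```

>>> apply_moves([
  {"xyz": [0,0,0],"dr": [0,0,0],"fingers": 0.9},
  {"xyz": [0,0,0],"dr": [0,0,0],"fingers": 0.9},
])

```text
t: 17.58
position: [0.5045, 0.2369, 0.0459]
orientation: [0.706, -0.046, 0.705, 0.046]
ft_force: [-0.8, -0.5, 5.6]
width: 0.0308
```

```bash
python3 go.py .494 -.1963 .12 75
```

```text
t 17.58 pos [0.5045 0.2369 0.0459] F [-0.8 -0.5  5.6] w 0.0308
shift units cur frame [ -2.48 -14.27  -2.23]  target frame [ -2.47 -14.04   3.4 ]  turn units [ 4.91  0.01 -0.01]
```

>>> apply_moves([
  {"xyz": [-0.4,0,0],"dr": [0,0,0],"fingers": 0.9},
  {"xyz": [-0.7,0,0],"dr": [0,0,0],"fingers": 0.9},
  {"xyz": [-0.8,0,0],"dr": [0,0,0],"fingers": 0.9},
  {"xyz": [-0.7,-0.2,0],"dr": [0,0,0],"fingers": 0.9},
  {"xyz": [-0.1,-0.5,0],"dr": [0.4,0,0],"fingers": 0.9},
])

```text
t: 18.0
position: [0.5079, 0.2177, 0.1308]
orientation: [0.708, -0.035, 0.704, 0.037]
ft_force: [0.5, 0.7, -0.8]
width: 0.0305
```

>>> apply_moves([
  {"xyz": [0,-0.8,0],"dr": [0.5,0,0],"fingers": 0.9},
  {"xyz": [0,-1,0],"dr": [0.5,0,0],"fingers": 0.9},
  {"xyz": [0,-1,0],"dr": [0.5,0,0],"fingers": 0.9},
  {"xyz": [0,-1,0],"dr": [0.5,0,0],"fingers": 0.9},
  {"xyz": [0,-1,0.1],"dr": [0.5,0,0],"fingers": 0.9},
])

```text
t: 18.42
position: [0.5113, 0.0708, 0.1258]
orientation: [0.706, 0.036, 0.707, -0.036]
ft_force: [0.4, 0.5, -0.6]
width: 0.0307
```

>>> apply_moves([
  {"xyz": [0,-1,0.1],"dr": [0.5,0,0],"fingers": 0.9},
  {"xyz": [0,-1,0.1],"dr": [0.5,0,0],"fingers": 0.9},
  {"xyz": [0,-1,0.1],"dr": [0.5,0,0],"fingers": 0.9},
  {"xyz": [0,-1,0.2],"dr": [0.5,0,0],"fingers": 0.9},
  {"xyz": [0,-1,0.2],"dr": [0,0,0],"fingers": 0.9},
])

```text
t: 18.83
position: [0.505, -0.0807, 0.1258]
orientation: [0.7, 0.093, 0.701, -0.093]
ft_force: [-0.3, 0.1, -2.1]
width: 0.0306
```

```bash
python3 go.py .494 -.1963 .08 75
```

```text
t 18.83 pos [ 0.505  -0.0807  0.1258] F [-0.3  0.1 -2.1] w 0.0306
shift units cur frame [ 1.53 -3.82  0.65]  target frame [ 1.53 -3.82  0.64]  turn units [-0.02 -0.02  0.  ]
```

>>> apply_moves([
  {"xyz": [0,-1,0.25],"dr": [-0.02,0,0],"fingers": 0.9},
  {"xyz": [0,-1,0.2],"dr": [0,0,0],"fingers": 0.9},
  {"xyz": [0,-0.9,0.2],"dr": [0,0,0],"fingers": 0.9},
  {"xyz": [0,-0.6,0],"dr": [0,0,0],"fingers": 0.9},
  {"xyz": [0,-0.2,0],"dr": [0,0,0],"fingers": 0.9},
])

```text
t: 19.25
position: [0.4948, -0.1942, 0.1256]
orientation: [0.7, 0.092, 0.702, -0.093]
ft_force: [-0.7, -0.2, -1.3]
width: 0.0306
```

>>> apply_moves([
  {"xyz": [0,0,0],"dr": [0,0,0],"fingers": 0.9},
  {"xyz": [0,0,0],"dr": [0,0,0],"fingers": 0.9},
])

```text
t: 19.42
position: [0.4957, -0.1912, 0.1257]
orientation: [0.701, 0.092, 0.702, -0.091]
ft_force: [0.9, 0.8, -1.6]
width: 0.0308
```

```bash
python3 go.py .494 -.1963 .0625 75
```

```text
t 19.42 pos [ 0.4957 -0.1912  0.1257] F [ 0.9  0.8 -1.6] w 0.0308
shift units cur frame [ 2.11 -0.18 -0.01]  target frame [ 2.11 -0.18 -0.01]  turn units [ 0.02 -0.02 -0.01]
```

>>> apply_moves([
  {"xyz": [0.4,-0.18,-0.02],"dr": [0,0,0],"fingers": 0.9},
  {"xyz": [0.6,0,0],"dr": [0,0,0],"fingers": 0.9},
  {"xyz": [0.6,0,0],"dr": [0,0,0],"fingers": 0.9},
  {"xyz": [0.4,0,0],"dr": [0,0,0],"fingers": 0.9},
  {"xyz": [0.1,0,0],"dr": [0,0,0],"fingers": 0.9},
])

```text
t: 19.83
position: [0.4923, -0.1953, 0.0592]
orientation: [0.699, 0.092, 0.703, -0.091]
ft_force: [-0.3, 0.1, -1.6]
width: 0.0309
```

>>> apply_moves([
  {"xyz": [0,0,0],"dr": [0,0,0],"fingers": 0.9},
  {"xyz": [0,0,0],"dr": [0,0,0],"fingers": 0.9},
  {"xyz": [0,0,0],"dr": [0,0,0],"fingers": 0.9},
])

```text
t: 20.08
position: [0.4945, -0.1969, 0.0641]
orientation: [0.702, 0.091, 0.701, -0.092]
ft_force: [0.4, 0.4, -1.5]
width: 0.0308
```

```bash
python3 go.py .494 -.1963 .0459 75
```

```text
t 20.08 pos [ 0.4945 -0.1969  0.0641] F [ 0.4  0.4 -1.5] w 0.0308
shift units cur frame [ 0.61  0.02 -0.02]  target frame [ 0.61  0.02 -0.02]  turn units [0.03 0.02 0.01]
```

>>> apply_moves([
  {"xyz": [0.25,0,0],"dr": [0,0,0],"fingers": 0.9},
  {"xyz": [0.2,0,0],"dr": [0,0,0],"fingers": 0.9},
  {"xyz": [0.08,0,0],"dr": [0,0,0],"fingers": 0.9},
  {"xyz": [0,0,0],"dr": [0,0,0],"fingers": 0.9},
  {"xyz": [0,0,0],"dr": [0,0,0],"fingers": 0.9},
])

```text
t: 20.5
position: [0.4936, -0.1968, 0.0467]
orientation: [0.701, 0.092, 0.702, -0.092]
ft_force: [-0.3, -0.2, -0.6]
width: 0.0305
```

>>> apply_moves([
  {"xyz": [0.05,0,0],"dr": [0,0,0],"fingers": 0.9},
  {"xyz": [0,0,0],"dr": [0,0,0],"fingers": 0.9},
  {"xyz": [0,0,0],"dr": [0,0,0],"fingers": 0.9},
])

```text
t: 20.75
position: [0.494, -0.1969, 0.0459]
orientation: [0.701, 0.091, 0.701, -0.092]
ft_force: [0.5, 0.1, 1.3]
width: 0.0305
```

Contact has begun at the expected height, so I release.

>>> apply_moves([
  {"xyz": [0.01,0,0],"dr": [0,0,0],"fingers": 0.6},
  {"xyz": [0,0,0],"dr": [0,0,0],"fingers": 0.5},
  {"xyz": [0,0,0],"dr": [0,0,0],"fingers": 0.3},
  {"xyz": [0,0,0],"dr": [0,0,0],"fingers": 0.2},
  {"xyz": [0,0,0],"dr": [0,0,0],"fingers": 0.1},
])

```text
t: 21.17
position: [0.4937, -0.1968, 0.045]
orientation: [0.701, 0.092, 0.701, -0.092]
ft_force: [0.1, -1.0, -0.1]
width: 0.0762
```

>>> apply_moves([
  {"xyz": [0,0,0],"dr": [0,0,0],"fingers": 0.1},
  {"xyz": [-0.5,0,0],"dr": [0,0,0],"fingers": 0},
  {"xyz": [-0.8,0,0],"dr": [0,0,0],"fingers": 0},
  {"xyz": [-0.9,0,0],"dr": [0,0,0],"fingers": 0},
  {"xyz": [-0.9,0,0],"dr": [0,0,0],"fingers": 0},
])

```text
t: 21.58
position: [0.4934, -0.1966, 0.1386]
orientation: [0.7, 0.092, 0.702, -0.092]
ft_force: [0.8, 0.1, -0.8]
width: 0.0856
```

```bash
python3 go.py .447 .224 .142 97.6
```

```text
t 21.58 pos [ 0.4934 -0.1966  0.1386] F [ 0.8  0.1 -0.8] w 0.0856
shift units cur frame [-0.1  13.15 -5.1 ]  target frame [-0.11 14.1   0.32]  turn units [-4.91 -0.03 -0.  ]
```

>>> apply_moves([
  {"xyz": [-0.1,1,-0.35],"dr": [-0.5,0,0],"fingers": 0},
  {"xyz": [0,1,-0.3],"dr": [-0.5,0,0],"fingers": 0},
  {"xyz": [0,1,-0.3],"dr": [-0.5,0,0],"fingers": 0},
  {"xyz": [0,1,-0.2],"dr": [-0.5,0,0],"fingers": 0},
  {"xyz": [0,1,-0.2],"dr": [-0.5,0,0],"fingers": 0},
])

```text
t: 22.0
position: [0.4806, -0.0405, 0.1412]
orientation: [0.707, 0.021, 0.707, -0.021]
ft_force: [0.8, -0.3, -0.0]
width: 0.0854
```

>>> apply_moves([
  {"xyz": [0,1,-0.2],"dr": [-0.5,0,0],"fingers": 0},
  {"xyz": [0,1,-0.1],"dr": [-0.5,0,0],"fingers": 0},
  {"xyz": [0,1,0],"dr": [-0.5,0,0],"fingers": 0},
  {"xyz": [0,1,0],"dr": [-0.5,0,0],"fingers": 0},
  {"xyz": [0,1,0],"dr": [-0.4,0,0],"fingers": 0},
])

```text
t: 22.42
position: [0.4686, 0.1098, 0.1412]
orientation: [0.705, -0.047, 0.706, 0.047]
ft_force: [1.4, -0.9, 0.7]
width: 0.0855
```

```bash
python3 go.py .447 .224 .142 97.6; python3 - <<'E'
from h import *
b=eyes.read_camera("side")
cv2.imwrite("pics/f.png",b["pixels"])
E
```

```text
t 22.42 pos [0.4686 0.1098 0.1412] F [ 1.4 -0.9  0.7] w 0.0855
shift units cur frame [-0.03  3.87 -0.21]  target frame [-0.03  3.87 -0.21]  turn units [ 0.02 -0.   -0.  ]
```

View pics/f.png

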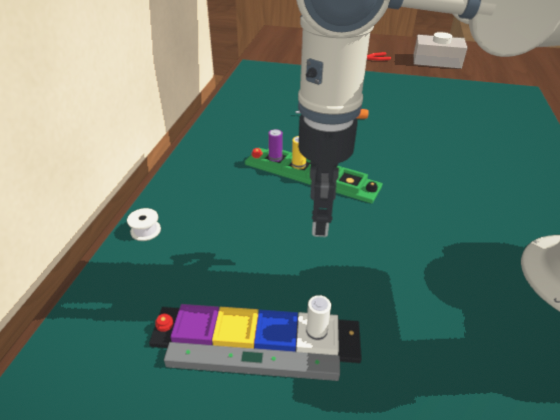

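Purple (275,145) and yellow (299,152) are standing in the tray, and white is still at (318,318). On to white.

>>> apply_moves([
  {"xyz": [0,1,-0.1],"dr": [0.02,0,0],"fingers": 0},
  {"xyz": [0,1,0],"dr": [0,0,0],"fingers": 0},
  {"xyz": [0,0.8,0],"dr": [0,0,0],"fingers": 0},
  {"xyz": [0,0.5,0],"dr": [0,0,0],"fingers": 0},
  {"xyz": [0,0,0],"dr": [0,0,0],"fingers": 0},
])

```text
t: 22.88
position: [0.4523, 0.2086, 0.141]
orientation: [0.705, -0.047, 0.706, 0.048]
ft_force: [-0.1, 0.5, -0.2]
width: 0.0849
```

>>> apply_moves([
  {"xyz": [0,0,0],"dr": [0,0,0],"fingers": 0},
  {"xyz": [0,0,0],"dr": [0,0,0],"fingers": 0},
])

```text
t: 23.05
position: [0.4531, 0.2054, 0.141]
orientation: [0.705, -0.046, 0.706, 0.046]
ft_force: [-0.0, -0.2, -0.2]
width: 0.0852
```

```bash
python3 go.py .447 .224 .0455 97.6
```

```text
t 23.05 pos [0.4531 0.2054 0.141 ] F [-0.  -0.2 -0.2] w 0.0852
shift units cur frame [ 3.18  0.64 -0.12]  target frame [ 3.18  0.64 -0.12]  turn units [-0.03 -0.01  0.01]
```

>>> apply_moves([
  {"xyz": [0,0.64,-0.12],"dr": [0,0,0],"fingers": 0.15},
  {"xyz": [0.8,0,0],"dr": [0,0,0],"fingers": 0.15},
  {"xyz": [0.9,0,0],"dr": [0,0,0],"fingers": 0.15},
  {"xyz": [0.8,0,0],"dr": [0,0,0],"fingers": 0.15},
  {"xyz": [0.5,0,0],"dr": [0,0,0],"fingers": 0.15},
])

```text
t: 23.47
position: [0.4461, 0.223, 0.0483]
orientation: [0.704, -0.046, 0.707, 0.045]
ft_force: [-0.6, -0.2, -0.5]
width: 0.0724
```

>>> apply_moves([
  {"xyz": [0.15,0,0],"dr": [0,0,0],"fingers": 0.3},
  {"xyz": [0,0,0],"dr": [0,0,0],"fingers": 0.3},
  {"xyz": [0,0,0],"dr": [0,0,0],"fingers": 0.3},
  {"xyz": [0,0,0],"dr": [0,0,0],"fingers": 0.3},
])

```text
t: 23.8
position: [0.4479, 0.2247, 0.0484]
orientation: [0.706, -0.046, 0.705, 0.046]
ft_force: [-0.5, -0.7, -0.0]
width: 0.0597
```

```bash
python3 go.py .447 .224 .046 97.6
```

```text
t 23.8 pos [0.4479 0.2247 0.0484] F [-0.5 -0.7 -0. ] w 0.0597
shift units cur frame [ 0.08 -0.02 -0.03]  target frame [ 0.08 -0.02 -0.03]  turn units [-0.03  0.02 -0.01]
```

>>> apply_moves([
  {"xyz": [0.05,-0.02,-0.03],"dr": [0,0,0],"fingers": 0.5},
  {"xyz": [0,0,0],"dr": [0,0,0],"fingers": 0.6},
  {"xyz": [0,0,0],"dr": [0,0,0],"fingers": 0.7},
  {"xyz": [0,0,0],"dr": [0,0,0],"fingers": 0.9},
  {"xyz": [0,0,0],"dr": [0,0,0],"fingers": 0.9},
])

```text
t: 24.22
position: [0.4466, 0.2241, 0.0462]
orientation: [0.706, -0.046, 0.705, 0.046]
ft_force: [0.3, -0.4, 6.2]
width: 0.0305
```

>>> apply_moves([
  {"xyz": [0,0,0],"dr": [0,0,0],"fingers": 0.9},
  {"xyz": [0,0,0],"dr": [0,0,0],"fingers": 0.9},
])

```text
t: 24.38
position: [0.4466, 0.2241, 0.0462]
orientation: [0.706, -0.046, 0.705, 0.046]
ft_force: [0.0, -1.4, 6.1]
width: 0.031
```

```bash
python3 go.py .434 -.1802 .12 75
```

```text
t 24.38 pos [0.4466 0.2241 0.0462] F [ 0.  -1.4  6.1] w 0.031
shift units cur frame [ -2.47 -13.31  -2.17]  target frame [ -2.46 -13.13   3.08]  turn units [ 4.91  0.01 -0.  ]
```

>>> apply_moves([
  {"xyz": [-0.4,0,0],"dr": [0,0,0],"fingers": 0.9},
  {"xyz": [-0.7,0,0],"dr": [0,0,0],"fingers": 0.9},
  {"xyz": [-0.8,0,0],"dr": [0,0,0],"fingers": 0.9},
  {"xyz": [-0.7,-0.2,0],"dr": [0,0,0],"fingers": 0.9},
  {"xyz": [-0.1,-0.5,0],"dr": [0.4,0,0],"fingers": 0.9},
])

```text
t: 24.8
position: [0.4499, 0.2048, 0.1308]
orientation: [0.708, -0.035, 0.705, 0.037]
ft_force: [0.6, -0.9, -1.4]
width: 0.0308
```

>>> apply_moves([
  {"xyz": [0,-0.8,0],"dr": [0.5,0,0],"fingers": 0.9},
  {"xyz": [0,-1,0],"dr": [0.5,0,0],"fingers": 0.9},
  {"xyz": [0,-1,0],"dr": [0.5,0,0],"fingers": 0.9},
  {"xyz": [0,-1,0],"dr": [0.5,0,0],"fingers": 0.9},
  {"xyz": [0,-1,0.1],"dr": [0.5,0,0],"fingers": 0.9},
])

```text
t: 25.22
position: [0.4533, 0.0581, 0.1261]
orientation: [0.706, 0.036, 0.707, -0.036]
ft_force: [0.7, -0.7, -2.0]
width: 0.0305
```

>>> apply_moves([
  {"xyz": [0,-1,0.1],"dr": [0.5,0,0],"fingers": 0.9},
  {"xyz": [0,-1,0.1],"dr": [0.5,0,0],"fingers": 0.9},
  {"xyz": [0,-1,0.1],"dr": [0.5,0,0],"fingers": 0.9},
  {"xyz": [0,-1,0.2],"dr": [0.5,0,0],"fingers": 0.9},
  {"xyz": [0,-1,0.2],"dr": [0,0,0],"fingers": 0.9},
])

```text
t: 25.63
position: [0.447, -0.0934, 0.1262]
orientation: [0.701, 0.093, 0.701, -0.093]
ft_force: [1.0, -0.1, -1.3]
width: 0.0308
```

```bash
python3 go.py .434 -.1802 .08 75
```

```text
t 25.63 pos [ 0.447  -0.0934  0.1262] F [ 1.  -0.1 -1.3] w 0.0308
shift units cur frame [ 1.54 -2.91  0.34]  target frame [ 1.54 -2.91  0.33]  turn units [-0.02 -0.02 -0.  ]
```

>>> apply_moves([
  {"xyz": [0,-1,0.15],"dr": [-0.02,0,0],"fingers": 0.9},
  {"xyz": [0,-0.9,0.1],"dr": [0,0,0],"fingers": 0.9},
  {"xyz": [0,-0.6,0.1],"dr": [0,0,0],"fingers": 0.9},
  {"xyz": [0,-0.3,0],"dr": [0,0,0],"fingers": 0.9},
  {"xyz": [0,0,0],"dr": [0,0,0],"fingers": 0.9},
])

```text
t: 26.05
position: [0.4354, -0.1772, 0.126]
orientation: [0.7, 0.092, 0.702, -0.092]
ft_force: [1.0, 0.3, -2.5]
width: 0.0303
```

>>> apply_moves([
  {"xyz": [0,0,0],"dr": [0,0,0],"fingers": 0.9},
  {"xyz": [0,0,0],"dr": [0,0,0],"fingers": 0.9},
])

```text
t: 26.22
position: [0.4362, -0.175, 0.1261]
orientation: [0.701, 0.091, 0.702, -0.091]
ft_force: [-0.1, 0.1, -2.0]
width: 0.0303
```

```bash
python3 go.py .434 -.1802 .0625 75
```

```text
t 26.22 pos [ 0.4362 -0.175   0.1261] F [-0.1  0.1 -2. ] w 0.0303
shift units cur frame [ 2.12 -0.19 -0.02]  target frame [ 2.12 -0.19 -0.03]  turn units [ 0.04 -0.01 -0.01]
```

>>> apply_moves([
  {"xyz": [0.4,-0.19,-0.04],"dr": [0,0,0],"fingers": 0.9},
  {"xyz": [0.6,0,0],"dr": [0,0,0],"fingers": 0.9},
  {"xyz": [0.6,0,0],"dr": [0,0,0],"fingers": 0.9},
  {"xyz": [0.4,0,0],"dr": [0,0,0],"fingers": 0.9},
  {"xyz": [0.1,0,0],"dr": [0,0,0],"fingers": 0.9},
])

```text
t: 26.63
position: [0.4319, -0.18, 0.0597]
orientation: [0.699, 0.092, 0.703, -0.091]
ft_force: [-0.2, 0.8, -1.7]
width: 0.0307
```

>>> apply_moves([
  {"xyz": [0,0,0],"dr": [0,0,0],"fingers": 0.9},
  {"xyz": [0,0,0],"dr": [0,0,0],"fingers": 0.9},
  {"xyz": [0,0,0],"dr": [0,0,0],"fingers": 0.9},
])

```text
t: 26.88
position: [0.4341, -0.1815, 0.0644]
orientation: [0.702, 0.091, 0.701, -0.092]
ft_force: [0.3, 0.6, -0.6]
width: 0.0311
```

```bash
python3 go.py .434 -.1802 .0462 75
```

```text
t 26.88 pos [ 0.4341 -0.1815  0.0644] F [ 0.3  0.6 -0.6] w 0.0311
shift units cur frame [ 0.61  0.04 -0.01]  target frame [ 0.61  0.04 -0.01]  turn units [0.03 0.02 0.01]
```

>>> apply_moves([
  {"xyz": [0.25,0.03,0],"dr": [0,0,0],"fingers": 0.9},
  {"xyz": [0.2,0,0],"dr": [0,0,0],"fingers": 0.9},
  {"xyz": [0.08,0,0],"dr": [0,0,0],"fingers": 0.9},
  {"xyz": [0,0,0],"dr": [0,0,0],"fingers": 0.9},
  {"xyz": [0,0,0],"dr": [0,0,0],"fingers": 0.9},
])

```text
t: 27.3
position: [0.4335, -0.1804, 0.047]
orientation: [0.701, 0.092, 0.702, -0.092]
ft_force: [0.2, 0.0, -1.9]
width: 0.0301
```

>>> apply_moves([
  {"xyz": [0.05,0,0],"dr": [0,0,0],"fingers": 0.9},
  {"xyz": [0,0,0],"dr": [0,0,0],"fingers": 0.9},
  {"xyz": [0,0,0],"dr": [0,0,0],"fingers": 0.9},
])

```text
t: 27.55
position: [0.4338, -0.1806, 0.0462]
orientation: [0.701, 0.091, 0.701, -0.092]
ft_force: [-0.5, -1.2, 1.5]
width: 0.0309
```

>>> apply_moves([
  {"xyz": [0.01,0,0],"dr": [0,0,0],"fingers": 0.6},
  {"xyz": [0,0,0],"dr": [0,0,0],"fingers": 0.5},
  {"xyz": [0,0,0],"dr": [0,0,0],"fingers": 0.3},
  {"xyz": [0,0,0],"dr": [0,0,0],"fingers": 0.2},
  {"xyz": [0,0,0],"dr": [0,0,0],"fingers": 0.1},
])

```text
t: 27.97
position: [0.4336, -0.1804, 0.0454]
orientation: [0.701, 0.092, 0.701, -0.092]
ft_force: [0.2, -0.2, 0.4]
width: 0.0763
```

>>> apply_moves([
  {"xyz": [0,0,0],"dr": [0,0,0],"fingers": 0.1},
  {"xyz": [-0.5,0,0],"dr": [0,0,0],"fingers": 0},
  {"xyz": [-0.8,0,0],"dr": [0,0,0],"fingers": 0},
  {"xyz": [-0.9,0,0],"dr": [0,0,0],"fingers": 0},
  {"xyz": [-0.9,0,0],"dr": [0,0,0],"fingers": 0},
])

```text
t: 28.38
position: [0.4333, -0.1802, 0.139]
orientation: [0.7, 0.092, 0.702, -0.092]
ft_force: [0.3, -0.4, -0.5]
width: 0.0851
```

>>> apply_moves([
  {"xyz": [-0.5,1,0],"dr": [0,0,0],"fingers": 0},
  {"xyz": [-0.5,1,0],"dr": [0,0,0],"fingers": 0},
  {"xyz": [0,1,0],"dr": [0,0,0],"fingers": 0},
  {"xyz": [0,1,0],"dr": [0,0,0],"fingers": 0},
  {"xyz": [0,1,0],"dr": [0,0,0],"fingers": 0},
])

```text
t: 28.8
position: [0.4726, -0.0341, 0.169]
orientation: [0.701, 0.092, 0.701, -0.092]
ft_force: [0.3, -0.1, -0.0]
width: 0.0855
```

>>> apply_moves([
  {"xyz": [0,1,0],"dr": [0,0,0],"fingers": 0},
  {"xyz": [0,1,0],"dr": [0,0,0],"fingers": 0},
  {"xyz": [0,1,0],"dr": [0,0,0],"fingers": 0},
  {"xyz": [0,0.5,0],"dr": [0,0,0],"fingers": 0},
  {"xyz": [0,0,0],"dr": [0,0,0],"fingers": 0},
])

```text
t: 29.22
position: [0.4994, 0.0689, 0.1681]
orientation: [0.701, 0.091, 0.702, -0.09]
ft_force: [-1.1, -0.6, -0.1]
width: 0.0853
```

```bash
python3 - <<'E'
from h import *
a=eyes.read_camera("top");b=eyes.read_camera("side")
A=cv2.resize(a["pixels"][130:300,300:400],None,fx=3.4,fy=3.4);B=cv2.resize(b["pixels"][100:220,225:400],None,fx=2.6,fy=2.6)
I=np.zeros((580,800,3),np.uint8);I[:A.shape[0],:A.shape[1]]=A;I[:B.shape[0],342:342+B.shape[1]]=B
cv2.imwrite("pics/g.png",I);cv2.imwrite("pics/g2.png",b["pixels"])
E
```

```text
(no output)
```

View pics/g.png

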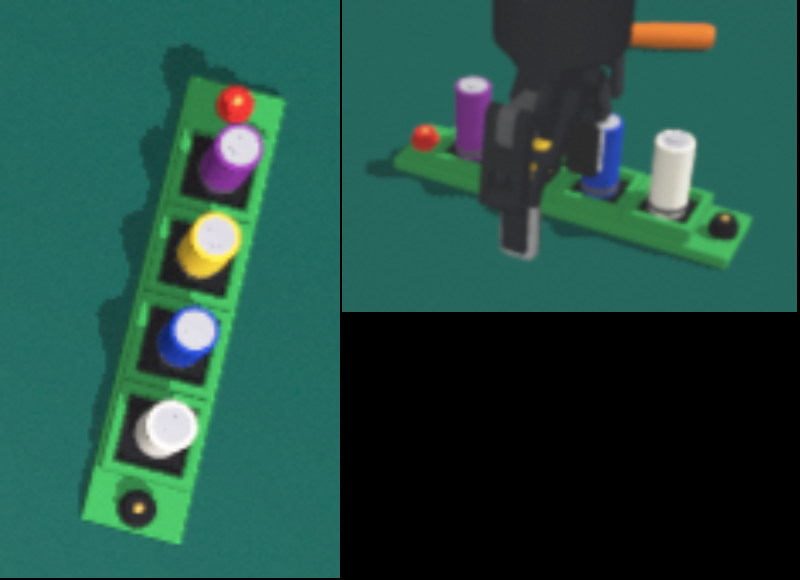

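View pics/g2.png

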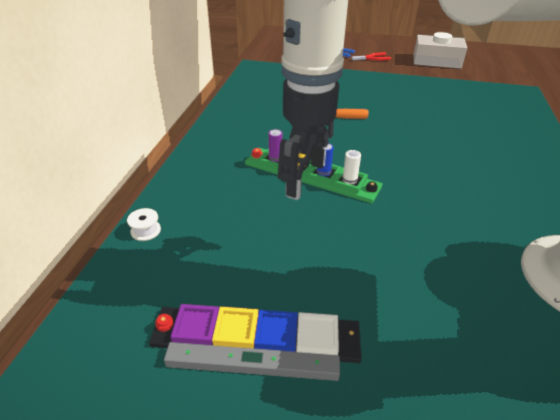

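All four cells stand upright, one per pocket. In the top view, from the red post, they are purple (238,147), yellow (216,235), blue (194,330) and white (172,425). The rack is empty and the gripper is clear, so I hand in.

```bash
python3 -c "
from bench import workorder,monitor
print(workorder.sign_off(), monitor.read_state()['t'])"
```

```text
the job is handed in; nothing more can be done
the job is handed in; nothing more can be done
```

All four battery cells are in the green tray, one upright in each pocket. From the red post to the black end they run purple, yellow, blue, white, the same order as in the rack. I handed the job in at about 29 s.

- **Final pictures:** The top view shows every cell standing inside its own pocket. The side view shows the rack empty and the gripper clear of everything, though the gripper hid most of yellow in that view. The hand-in reports no verdict.
- **Gentleness:** Each cell was lowered in small steps before release. The wrist force stayed below about 6 N in every reading I took while gripping and setting down.
- **Disagreement between cameras:** The two views differed by 4 to 5 mm in y for the tray pockets and about 2 mm for most of the cells. I used values between the two, and the pockets leave about 8 mm of clearance on each side. All four cells went in without catching.

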